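# Put fresh teapot parts away in the damp box

## Robot

A 7-joint arm with a two-finger parallel gripper is mounted at the origin on the work surface. World frame = base frame: x ahead of the robot, y to its left, z up, the work surface at z = 0. Lengths are in m, angles in degrees, forces in N, time in s.
With the tool pointing down it reaches from about 0.4 to 0.85 m from the base axis. Payload 10.4 kg.
Tool frame: the origin (TCP) lies midway between the tips of the shut fingers; the grasp point (between the pads) lies 19 mm behind it; z points along the fingers, y is the line along which they close (so a half turn about z gives the same grasp; the last joint's range is limited). The gripper opens to 85 mm and grips with 20 to 120 N. Pads are 22 mm wide; open, the fingers measure 114 mm over their backs; the gripper's body (76 mm by 85 mm) begins 54 mm behind the grasp point. The pads swing forward as they close: fully open they stand 13 mm farther back than shut.
Start: joints at [68.491, 19.034, -3.707, 83.658, 1.238, 77.344, -5.071], TCP at [0.216, -0.587, 0.209] pointing down, gripper open.
Joint ranges: [-148.97, 148.97], [-28.65, 121.19], [-84.17, 76.75], [9.2, 138.47], [-72.65, 252.65], [3.7, 117.97], [-149.18, 149.18]. Speed limits (degrees/s): [127.2, 127.2, 159.86, 159.86, 180, 180, 180].

## Interface

Orientations are given as a 3x3 rotation matrix whose columns are the frame's x, y, z axes.
In Python, from plant import * gives the robot as it stands.
- The arm moves only by the tool apply_moves, never from a script. Its argument "series" is a list of rows, each a list of 3 entries, a list of its own where there are three numbers: the closure in counts, from 0 (fully open) to 255 (shut), then the shift along the tool's x, y, z in cm, then the turn about the tool's z in rad. In form: [[claw, [dx, dy, dz], yaw], ...]. A call has exactly 5 rows; each row shifts and turns the commanded pose from where the row before left it, along the tool's axes as they then stand; what a row does not reach is not made up. A row lasts 1/10 s, in which the tool goes at most 50 mm and 8.59 degrees, less where a joint would pass 70% of its speed; a pose out of reach is approached as far as the arm can. A call with a gripper value outside its range is refused whole. The fingers move at their own pace and stop on an object; the grip force is fixed at half the most. Time passes only in rows, so rows that do not move let the fingers close, or fill a call up. It gives the time, the measured TCP pose, the force, the opening and the grip force at its end, in the units of the state.
- get_obs(): the state, without advancing time (a new reading comes with each control period).
- read_camera(name): name is "scene" or "side" or "wrist"; returns the picture (400x640x3 uint8, red, green, blue); there is no depth.
- camera_info(name): a dict with "mtx" (3x3 intrinsics, pixels), "position" and "rotation" of the camera in the world; the wrist camera has in their place "T_tool_cam" (4x4, takes a point from camera to tool coordinates, whose origin is the TCP and whose axes are the flange's). Camera axes: x right, y down, z forward; pixel columns grow to the right and rows downward; lengths in m; the calibration is good to about 2 mm. A picture is of the moment at which its call begins: read the wrist's pose just before it. camera_info takes no time and is no camera call.
- hand_in(): hands the job in; it is judged then, once.
The state is a dict: "time_s": time; "q": joint angles; "joint_vel": joint speeds; "joint_torque": joint torques, N m; "tool_pos": TCP position; "orientation": TCP orientation; "force": force on the tool from outside, world axes, zero at the start; "moment": the same for the moment, N m; "grip_width": finger opening in m; "grasp_force": force on a finger pad.
Only numpy, scipy, OpenCV 4.12 (cv2) and the standard library are available. Lean on these libraries where they do the work, as an engineer would, in place of code of your own. Each camera call takes 0.05 s, during which the arm holds its last target. There are 200 camera calls.

## Task

Lever up the handle-less lid of the damp box by working the palette knife's blade into the slot at its front, and swing the lid fully open. Stand every clay teapot part from the bench right way up on the box floor, one to a compartment (any compartment). Finish with the lid fully shut and the palette knife lying back in its tray; leave the pot on the wheel, the brush and the wooden paddle alone.

Things in the scene. Friction and masses are not known exactly. Their poses are not given: they have to be found in the camera images.
- box: damp box of plain wood, fixed, 200 x 200 mm, 52 mm high, floor 6 mm, walls 6 mm but the back one 30 mm thick. Origin: centre of its underside; x points from its front (the side nearer the robot) to its back, z up. Two dividers, 4 mm thick and 14 mm high above the floor, cross at x = -12, y = 0 mm and make 2 x 2 compartments 80 mm (x) by 92 mm (y), centred at x = -54 and +30 mm, y = +-48 mm.
- lid (a joint): wooden lid of the box, 200 x 200 x 8 mm, 150 g, no handle, flush with the box's outer faces. Hinge line along the box's y at box x = +100 mm, 52.5 mm above the bench, level with the lid's underside. Angle in rad: 0 shut, 1.75 fully open (the stop, 10 degrees past upright). The hinge is stiff (0.2 N m): the lid stays where it is left. About 2 N at its front edge lifts it.
- lid_edge (a point): middle of the lid's front edge, on its underside (box x = -100 mm when shut). Below it is the slot in the box's front wall, 90 mm wide: the wall there ends 42 mm above the bench, the shut lid's underside lies 52.5 mm above it. The blade enters it level, moving along the box's +x.
- knife_grip (a point): palette knife, lying in the tray at the start: centre of its dark wooden handle (half-way up), which is 90 mm long, 20 mm wide and 22 mm high. x points along the knife towards the blade, z up. 70 g.
- knife_tip (a point): middle of the end of the knife's steel blade, 120 mm from knife_grip along x. The blade is 2.5 mm thick, 24 mm wide, its free length 75 mm, at half the handle's height and level with the handle (flat side up).
- tray: shallow aluminium tool tray fixed to the bench, 250 x 110 mm, 16 mm high, walls and floor 4 mm; origin: centre of its underside, x along its length
- cover1_centre (a point): teapot cover of leather-hard clay: a disc 64 mm across, about 15 mm high, with an upright squared knob, 18.5 mm wide, flats facing its x and y, in its middle that reaches from 18 to 42 mm above the underside; take it by the knob. Point: on its axis, 21 mm above the underside. z up. May be absent.
- cover2_centre (a point): teapot cover of leather-hard clay: a disc 64 mm across, about 15 mm high, with an upright squared knob, 18.5 mm wide, flats facing its x and y, in its middle that reaches from 18 to 42 mm above the underside; take it by the knob. Point: on its axis, 21 mm above the underside. z up. May be absent.
- cover3_centre (a point): teapot cover of leather-hard clay: a disc 64 mm across, about 15 mm high, with an upright squared knob, 18.5 mm wide, flats facing its x and y, in its middle that reaches from 18 to 42 mm above the underside; take it by the knob. Point: on its axis, 21 mm above the underside. z up. May be absent.
- ear1_centre (a point): teapot handle of leather-hard clay, lying flat: a square C, 44 mm (x) by 66 mm (y), 24 mm thick. Point: centre of that outline, 12 mm up. Its back bar, 16 mm wide, lies along y, centred 14 mm from this point towards -x; two arms 16 mm wide run from it to +x at y = +-25 mm, with a 34 mm gap between. Take it across the back bar. May be absent.
- ear2_centre (a point): teapot handle of leather-hard clay, lying flat: a square C, 44 mm (x) by 66 mm (y), 24 mm thick. Point: centre of that outline, 12 mm up. Its back bar, 16 mm wide, lies along y, centred 14 mm from this point towards -x; two arms 16 mm wide run from it to +x at y = +-25 mm, with a 34 mm gap between. Take it across the back bar. May be absent.
- pot: round clay teapot body on the banding wheel, 120 mm across, 107 mm high; origin at its underside; leave alone
- brush: brush 200 mm long lying on the bench; leave alone
- paddle: wooden paddle 160 x 50 x 12 mm lying on the bench; leave alone
Things that resemble listed ones, but are neither listed nor needed, are in the scene too. What is shaped like the part that bears ear2_centre but green is not meant. Of the things that look like the part that bears knife_grip, take the one that is nearest to the robot's base at the start.

How it is judged:
By the outcome, as a careful person would: the job done as asked, in the order asked, and still so for the second after the job is handed in, with the robot touching nothing.
Of cover1, cover2, cover3, ear1, ear2 only 3 to 4 are there at a start; the rules pass over those that are not, and their reading is None.
At some moment in a run one of cover1, cover2, cover3, ear1, ear2 may be knocked a few centimetres aside while the robot is not near it.
It also fails if it takes over 200 s, if anything falls off the work surface, if the arm or the gripper's body presses on something with over 40 N, if the wrist force passes 120 N, or if a joint passes its speed limit or range.

## Working session

There is one attempt and no reset: what is moved stays moved. The work goes in short steps, Python scripts to look and compute and a tool call to move; the robot and the scene stay as the last step left them, time stands still between calls to the robot, and variables do not carry over. Pictures are saved under pics/ and viewed, at most 14 in all, crops included, and the job is handed in when it is done.

Besides the shell and the picture viewer there is one more tool, called after ">>>" by a JSON object that holds its "fn" and its "kwargs". apply_moves: Moves the arm, as the interface text tells. Its arguments: {"type":"object","properties":{"series":{"type":"array"}},"required":["series"]}

```bash
ls; mkdir -p pics; python3 - <<'E'
from plant import *
import cv2, numpy as np
o=get_obs(); print({k:(np.round(v,4).tolist()) for k,v in o.items()})
for n in ["scene","side","wrist"]:
    im=read_camera(n); cv2.imwrite(f"pics/{n}0.png",im[:,:,::-1]); c=camera_info(n)
    print(n,{k:np.round(v,4).tolist() for k,v in c.items()})
a=cv2.imread("pics/scene0.png");cv2.imwrite("pics/scene0b.png",cv2.resize(a,(800,500)))
a=cv2.imread("pics/side0.png");cv2.imwrite("pics/side0b.png",cv2.resize(a,(800,500)))
E
```

```text
pics
{'time_s': 0.0, 'q': [68.4905, 19.0737, -3.7073, 83.707, 1.2389, 77.3427, -5.0716], 'joint_vel': [0.1893, 0.0028, 0.0475, -0.0037, -0.1784, -0.086, 0.0334], 'joint_torque': [-0.0004, -62.5449, 0.0488, -39.1598, 0.0161, 0.0101, -0.0], 'tool_pos': [0.2158, -0.5861, 0.2077], 'orientation': [[0.9384, 0.3456, -0.0006], [0.3456, -0.9384, 0.0013], [-0.0001, -0.0015, -1.0]], 'force': [0.0709, 0.0233, -0.5425], 'moment': [-0.0381, 0.0317, 0.0], 'grasp_force': 0.0, 'grip_width': 0.0854}
scene {'mtx': [[414.746, 0.0, 318.8649], [0.0, 414.746, 190.1362], [0.0, 0.0, 1.0]], 'position': [1.1646, -0.2201, 1.0813], 'rotation': [[0.4559, 0.7459, -0.4856], [0.8899, -0.3912, 0.2345], [-0.0151, -0.539, -0.8422]]}
side {'mtx': [[365.7647, 0.0, 322.3465], [0.0, 365.7647, 203.8987], [0.0, 0.0, 1.0]], 'position': [0.4342, 0.7442, 0.911], 'rotation': [[-0.9727, -0.1811, 0.1448], [-0.2319, 0.7483, -0.6215], [0.0042, -0.6381, -0.7699]]}
wrist {'mtx': [[319.4504, 0.0, 315.696], [0.0, 319.4504, 191.4108], [0.0, 0.0, 1.0]], 'T_tool_cam': [[0.0001, -0.9571, -0.2896, 0.074], [1.0, 0.0003, -0.0008, 0.0006], [0.0009, -0.2896, 0.9571, -0.1642], [0.0, 0.0, 0.0, 1.0]]}
```

View pics/scene0b.png

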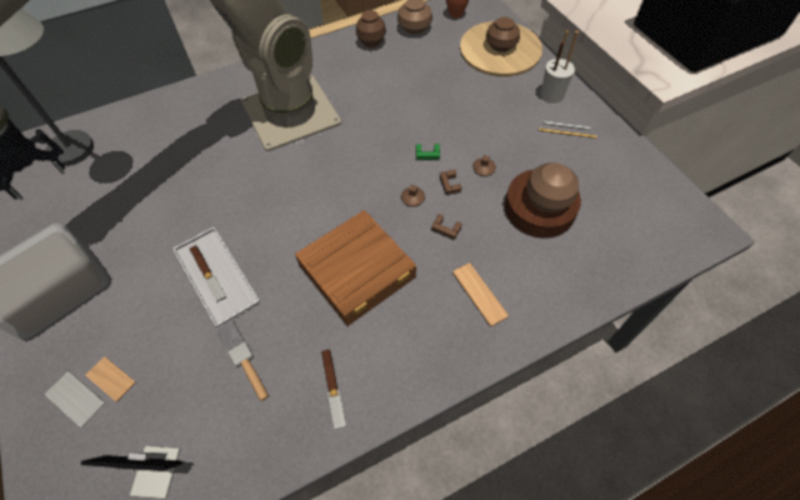

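View pics/side0b.png

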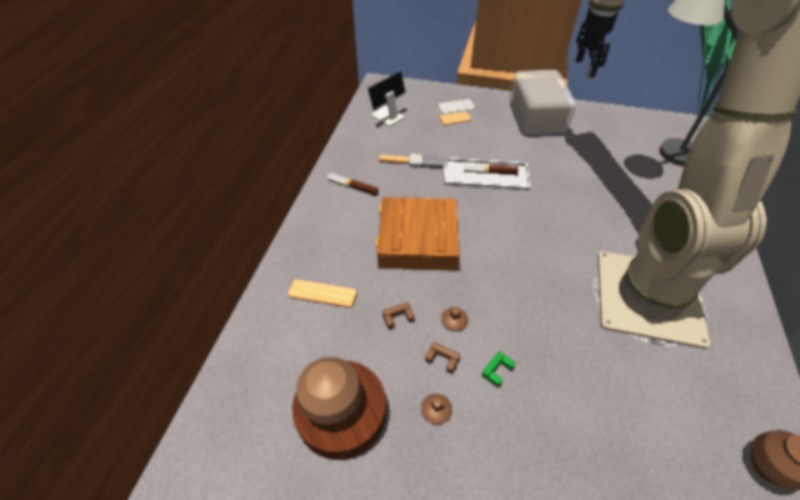

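The scene view (800×500) shows the tray with a knife at (205,268), and a second dark-handled knife on the open bench at (333,388). The box is at (356,265) with brass hinges at (362,305) and (404,277), so its front faces up-left. Covers are at (413,195) and (484,165), clay ears at (451,181) and (447,227), and a green ear at (428,152). I take the knife in the tray because it is nearest the base, and leave out the green ear.

```bash
cat > h.py <<'E'
from plant import *
import cv2, numpy as np
np.set_printoptions(precision=4,suppress=True)
def cam(n,o=None):
    c=camera_info(n)
    if n!="wrist": return c["mtx"],np.array(c["position"]),np.array(c["rotation"])
    o=o or get_obs(); T=np.array(c["T_tool_cam"]); R=np.array(o["orientation"])
    return c["mtx"],np.array(o["tool_pos"])+R@T[:3,3],R@T[:3,:3]
def ray(C,uv,z):
    K,p,R=C; uv=np.atleast_2d(np.array(uv,float))
    d=np.c_[uv,np.ones(len(uv))]@np.linalg.inv(K).T@np.array(R).T
    return p+d*((z-p[2])/d[:,2])[:,None]
def proj(C,P):
    K,p,R=C; q=(np.atleast_2d(P)-p)@np.array(R)@np.array(K).T
    return q[:,:2]/q[:,2:]
def two(C1,u1,C2,u2):
    # least squares intersection of two rays
    A=np.zeros((3,3));b=np.zeros(3)
    for C,u in((C1,u1),(C2,u2)):
        d=ray(C,u,0)[0]-C[1]; d/=np.linalg.norm(d); M=np.eye(3)-np.outer(d,d); A+=M;b+=M@C[1]
    return np.linalg.solve(A,b)
def snap(n,f):
    o=get_obs(); im=read_camera(n)[:,:,::-1].copy(); cv2.imwrite(f"pics/{f}.png",im); return im,cam(n,o),o
def blobs(mask,amin=30):
    n,l,s,c=cv2.connectedComponentsWithStats(mask.astype(np.uint8))
    return [(i,s[i],c[i],l==i) for i in range(1,n) if s[i,4]>=amin]
E
python3 - <<'E'
from h import *
for n in ["scene","side"]:
    im=cv2.imread(f"pics/{n}0.png"); C=cam(n)
    hsv=cv2.cvtColor(im,cv2.COLOR_BGR2HSV)
    m=((hsv[:,:,0]<18)|(hsv[:,:,0]>172))&(hsv[:,:,1]>60)&(hsv[:,:,2]>25)
    print(n)
    for i,s,c,mm in blobs(m,40):
        p=ray(C,c,0.015)[0]
        if np.hypot(*p[:2])<1.1 and s[4]<9000:
            print(s.tolist(),c.round(1),p[:2], np.median(hsv[mm],0))
s=cv2.imread("pics/scene0.png")
a=cv2.resize(s[90:270,130:410],None,fx=2.8,fy=2.8,interpolation=cv2.INTER_CUBIC)
cv2.imwrite("pics/crop1.png",a);print(a.shape)
E
```

```text
scene
[264, 0, 82, 38, 1583] [306.8  13.8] [-0.256   0.4327] [ 13. 105.  82.]
[357, 0, 18, 15, 200] [364.8   5.9] [-0.1875  0.6742] [  8.5 156.   63. ]
[385, 14, 36, 34, 677] [402.3  27.9] [0.0123 0.732 ] [ 12. 108.  95.]
[454, 24, 10, 26, 79] [457.9  35.5] [0.1569 0.8994] [15. 89. 82.]
[421, 27, 13, 28, 63] [429.2  39. ] [0.121  0.7872] [ 17.  95. 164.]
[446, 32, 7, 16, 46] [448.6  38.4] [0.1539 0.8564] [ 12.  105.5  56.5]
[379, 124, 18, 17, 211] [387.1 132.8] [0.4534 0.3821] [ 12. 105. 107.]
[404, 130, 61, 60, 2826] [434.7 160.1] [0.6201 0.4552] [ 11.  123.5  87. ]
[352, 136, 17, 19, 184] [359.4 145.4] [0.4568 0.2734] [ 12. 108. 100.]
[321, 148, 19, 17, 234] [330.  156.6] [0.4523 0.1668] [ 12. 105. 107.]
[236, 168, 97, 93, 4921] [284.5 212.2] [ 0.5715 -0.0484] [ 13. 152. 152.]
[346, 172, 23, 19, 202] [356.3 182.1] [0.5775 0.1925] [ 12.  106.  108.5]
[152, 197, 17, 25, 144] [159.8 208.1] [ 0.3855 -0.3737] [  9. 147.  88.]
[362, 210, 45, 51, 944] [384.1 235.2] [0.7715 0.1717] [ 15. 115. 217.]
[258, 280, 12, 34, 235] [263.2 296.2] [ 0.7766 -0.2038] [  9. 149.  87.]
[68, 285, 40, 36, 7
[... 380 characters left out ...]
 [ 0.3902 -0.3784] [  9. 144.  93.]
[277, 143, 25, 13, 151] [290.  149.1] [ 0.7767 -0.2031] [  9. 155.  97.]
[300, 157, 68, 60, 3730] [334.3 186.5] [ 0.5815 -0.0612] [ 13. 183. 200.]
[230, 223, 56, 23, 220] [258.  235.6] [0.7598 0.1846] [ 15. 100. 206.]
[306, 242, 25, 21, 260] [317.5 250.6] [0.5757 0.1938] [ 12.  124.  138.5]
[353, 246, 21, 19, 323] [363.2 255. ] [0.4456 0.1776] [ 12. 127. 140.]
[340, 274, 28, 24, 301] [354.3 284.1] [0.4539 0.2736] [ 12. 120. 146.]
[234, 286, 76, 81, 4922] [271.  325.9] [0.6356 0.4351] [ 10. 143. 124.]
[337, 315, 25, 25, 483] [348.8 327. ] [0.4465 0.3924] [ 12. 127. 139.]
[601, 344, 39, 48, 1545] [621.9 366.5] [-0.1907  0.3356] [ 12. 134. 104.]
(504, 784, 3)
```

View pics/crop1.png

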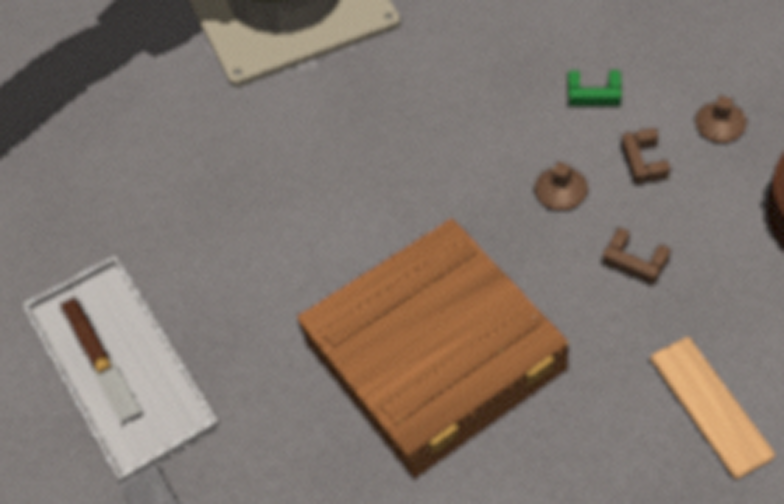

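The crop shows the tray knife with its handle at (70,302)–(100,362) and its tip at (130,416), so it is the dark-handled knife nearest the base. The lid corners are at (301,319), (452,221), (567,345) and (412,453), with hinges on the lower-right side. Two covers and two brown ears are present, and the green ear is the decoy.

```bash
python3 - <<'E'
from h import *
C=cam("scene"); f=lambda p: np.array(p)/2.8+[130,90]
L=ray(C,f([(301,319),(452,221),(567,345),(412,453)]),0.0605)[:,:2]
print("lid",L.tolist(), np.linalg.norm(L-np.roll(L,-1,0),axis=1), L.mean(0))
e=(L[2]+L[3]-L[0]-L[1])/2; e2=(L[1]+L[2]-L[0]-L[3])/2
print("x dir",np.degrees(np.arctan2(e[1],e[0])),"y dir",np.degrees(np.arctan2(e2[1],e2[0]))-90)
# minAreaRect on lid top in world via mask
for n in("scene","side"):
    im=cv2.imread(f"pics/{n}0.png");C=cam(n)
    hsv=cv2.cvtColor(im,cv2.COLOR_BGR2HSV)
    m=((hsv[:,:,0]<18))&(hsv[:,:,1]>60)&(hsv[:,:,2]>110)
    for i,s,c,mm in blobs(m,1500):
        p=ray(C,c,0.06)[0]
        if abs(p[0]-.57)<.05 and abs(p[1]+.05)<.05:
            ct=max(cv2.findContours(mm.astype(np.uint8),0,1)[0],key=len)[:,0]
            print(n,cv2.minAreaRect(np.float32(ray(C,ct,0.0605)[:,:2]*1000)))
C=cam("scene")
k=ray(C,f([(70,302),(100,360)]),0.026); print("handle",k); t=ray(C,f([(130,416)]),0.015);print("tip",t)
T=ray(C,f([(24,302),(117,257),(217,422),(121,478)]),0.016)[:,:2];print("tray",T,T.mean(0), np.linalg.norm(T-np.roll(T,-1,0),axis=1))
E
```

```text
lid [[0.5093789083739649, -0.16430265849268866], [0.4697190853163551, 0.02529336772039187], [0.662719933305004, 0.06290580509491858], [0.6983975022880257, -0.1239092263380376]] [0.1937 0.1966 0.1902 0.1933] [ 0.5851 -0.05  ]
x dir 11.540771264562535 y dir 11.318008549983176
scene ((581.2031860351562, -50.823387145996094), (203.96945190429688, 201.27249145507812), 11.336267471313477)
side ((581.99365234375, -49.48724365234375), (208.16233825683594, 208.4154510498047), 11.063694953918457)
handle [[ 0.3518 -0.3753  0.026 ]
 [ 0.4365 -0.3663  0.026 ]]
tip [[ 0.507  -0.3586  0.015 ]]
tray [[ 0.3208 -0.4213]
 [ 0.3105 -0.3146]
 [ 0.5553 -0.2817]
 [ 0.5695 -0.3861]] [ 0.439  -0.3509] [0.1072 0.247  0.1054 0.2512]
```

Box centre is about (0.583, −0.050) with yaw 11.3°. The knife grip is at about (0.390, −0.371) with yaw 6°, and the measured sizes match the ones given. Next I move the hand above the knife for a close look.

>>> {"fn": "apply_moves", "kwargs": {"series": [[0,[4,-2.4,0],0],[0,[4,-2.4,0],0],[0,[4,-2.4,0],0],[0,[4,-2.4,0],0],[0,[4,-2.4,0],0]]}}

```text
time_s: 0.65
tool_pos: [0.363, -0.4031, 0.2084]
orientation: [[0.938, 0.345, -0.0], [0.345, -0.938, -0.0], [-0.0, 0.0, -1.0]]
force: [1.1, -0.1, 0.4]
grip_width: 0.0855
grasp_force: 0.0
```

>>> {"fn": "apply_moves", "kwargs": {"series": [[110,[3.8,-2.2,0],0],[110,[0,0,0],0.08],[110,[0,0,0],0.08],[150,[0,0,0],0.08],[150,[0,0,0],0]]}}

```text
time_s: 1.15
tool_pos: [0.3902, -0.3709, 0.2083]
orientation: [[0.994, 0.111, -0.0], [0.111, -0.994, 0.0], [-0.0, -0.0, -1.0]]
force: [-0.2, 0.7, -0.3]
grip_width: 0.0349
grasp_force: 0.0
```

```bash
cat >> h.py <<'E'
def yaw(o): return np.degrees(np.arctan2(o["orientation"][1][0],o["orientation"][0][0]))
def plan(x,y,z,yw=None,o=None):
    "tool-axis shift in cm to target, and the turn in rad about tool z"
    o=o or get_obs(); R=np.array(o["orientation"]); d=R.T@(np.array([x,y,z])-o["tool_pos"])*100
    t=None if yw is None else -np.radians((yw-yaw(o)+180)%360-180)
    print("shift cm",d.round(2),"turn",None if t is None else round(t,3),"| at",np.round(o["tool_pos"],4),"yaw",yaw(o).round(2),"w",round(o["grip_width"],4),"F",np.round(o["force"],1),"t",o["time_s"])
E
python3 - <<'E'
from h import *
im,C,o=snap("wrist","w1"); plan(.39,-.371,.15,6); print(np.round(o['q'],1),o['orientation'])
cv2.imwrite("pics/w1v.png",im)
E
```

```text
shift cm [-0.02  0.    5.84] turn 0.01 | at [ 0.3902 -0.3709  0.2084] yaw 6.56 w 0.0352 F [-0.2 -0.6 -0.1] t 1.2
[ 50.5   8.8 -13.1  96.4   2.1  75.1 -46.6] [[ 0.9938  0.1114 -0.0003]
 [ 0.1114 -0.9938  0.0001]
 [-0.0003 -0.0002 -1.    ]]
```

View pics/w1v.png

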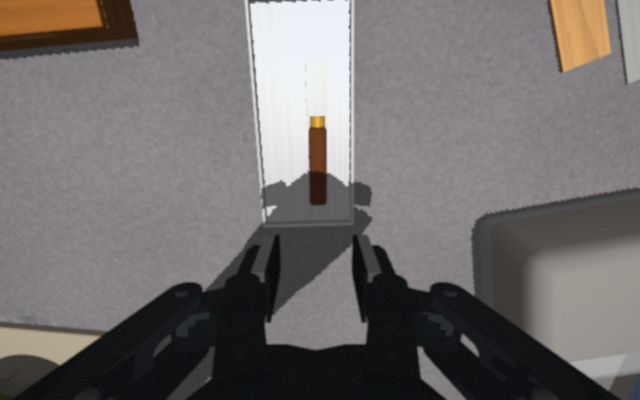

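The wrist view shows the knife handle at columns 310–327 and rows 117–204 in the tray, blade pointing up, nearly aligned with the tool.

```bash
python3 - <<'E'
from h import *
im=cv2.imread("pics/w1.png"); o=get_obs(); C=cam("wrist",o)
hsv=cv2.cvtColor(im,cv2.COLOR_BGR2HSV)
m=((hsv[:,:,0]<25))&(hsv[:,:,1]>120); m[:100]=0; m[230:]=0; m[:,:280]=0;m[:,350:]=0
for i,s,c,mm in blobs(m,100):
    print(s,c)
    for sub,nm in((mm&(hsv[:,:,0]<13),'wood'),(mm,'all')):
        ct=max(cv2.findContours(sub.astype(np.uint8),0,1)[0],key=len)[:,0]
        print(nm,cv2.minAreaRect(np.float32(ray(C,ct,0.026)[:,:2]*1000)))
    ys,xs=np.where(mm); p=ray(C,np.c_[xs,ys],0.026)[:,:2]
    v=cv2.fitLine(np.float32(p*1000),2,0,.01,.01).ravel(); print(v,np.degrees(np.arctan2(v[1],v[0])))
row=im[40:130,318].astype(int); print(row[::3].tolist())
E
```

```text
[ 310  117   16   87 1238] [317.3304 160.0396]
wood ((388.0723571777344, -373.5481262207031), (84.94422149658203, 16.339736938476562), 7.554234981536865)
all ((393.7612609863281, -372.7936706542969), (96.42163848876953, 16.339736938476562), 7.554234981536865)
[   0.9921    0.1255  394.9572 -372.4772] 7.2085147
[[247, 242, 237], [247, 242, 237], [248, 242, 237], [248, 243, 238], [246, 243, 238], [242, 242, 238], [242, 243, 238], [242, 243, 238], [241, 243, 239], [241, 243, 239], [241, 243, 239], [240, 242, 239], [239, 241, 239], [240, 242, 240], [238, 241, 239], [239, 242, 240], [239, 241, 239], [237, 240, 238], [237, 240, 239], [236, 239, 239], [235, 238, 238], [235, 238, 237], [234, 237, 237], [233, 236, 236], [233, 236, 236], [210, 221, 224], [57, 181, 229], [58, 181, 230], [61, 183, 232], [42, 122, 168]]
```

```bash
python3 - <<'E'
from h import *
plan(.3895,-.3733,.008,7.3)
E
```

```text
shift cm [-0.09  0.23 20.04] turn -0.013 | at [ 0.3902 -0.3709  0.2084] yaw 6.56 w 0.0352 F [-0.2 -0.6 -0.1] t 1.2
```

>>> {"fn": "apply_moves", "kwargs": {"series": [[150,[-0.1,0.2,4],-0.013],[150,[0,0,4],0],[150,[0,0,4],0],[150,[0,0,3],0],[150,[0,0,2],0]]}}

```text
time_s: 1.7
tool_pos: [0.3884, -0.3723, 0.036]
orientation: [[0.992, 0.128, -0.002], [0.128, -0.992, 0.002], [-0.002, -0.002, -1.0]]
force: [0.1, 0.2, 0.1]
grip_width: 0.0351
grasp_force: 0.0
```

>>> {"fn": "apply_moves", "kwargs": {"series": [[150,[0,0,1.5],0],[150,[0,0,1.0],0],[150,[0,0,0.5],0],[150,[0,0,0],0],[255,[0,0,0],0]]}}

```text
time_s: 2.2
tool_pos: [0.39, -0.3736, 0.0093]
orientation: [[0.992, 0.126, 0.001], [0.126, -0.992, -0.001], [0.001, 0.001, -1.0]]
force: [0.1, -0.1, 0.6]
grip_width: 0.0216
grasp_force: 0.0
```

>>> {"fn": "apply_moves", "kwargs": {"series": [[255,[0,0,0],0],[255,[0,0,0],0],[255,[0,0,0],0],[255,[0,0,0],0],[255,[0,0,-1],0]]}}

```text
time_s: 2.7
tool_pos: [0.3887, -0.3725, 0.0178]
orientation: [[0.992, 0.126, -0.002], [0.126, -0.992, 0.001], [-0.001, -0.002, -1.0]]
force: [0.1, 0.6, 0.3]
grip_width: 0.0004
grasp_force: 0.0
```

>>> {"fn": "apply_moves", "kwargs": {"series": [[255,[0,0,-2],0],[255,[0,0,-3],0],[255,[0,0,-3],0],[255,[0,0,-2],0],[255,[0,0,0],0]]}}

```text
time_s: 3.2
tool_pos: [0.391, -0.3744, 0.1224]
orientation: [[0.992, 0.125, 0.004], [0.125, -0.992, -0.004], [0.004, 0.005, -1.0]]
force: [-0.3, -1.0, 0.2]
grip_width: 0.0
grasp_force: 0.0
```

```bash
python3 - <<'E'
from h import *
im,C,o=snap("wrist","w2"); plan(.3895,-.3733,.008,7.3); print(o["grasp_force"])
s=read_camera("side"); cv2.imwrite("pics/s2.png",s[:,:,::-1])
E
```

```text
shift cm [-0.09 -0.09 11.24] turn -0.002 | at [ 0.3903 -0.3738  0.1204] yaw 7.2 w 0.0002 F [ 0.8 -0.3 -0.8] t 3.25
0.0
```

View pics/w2.png

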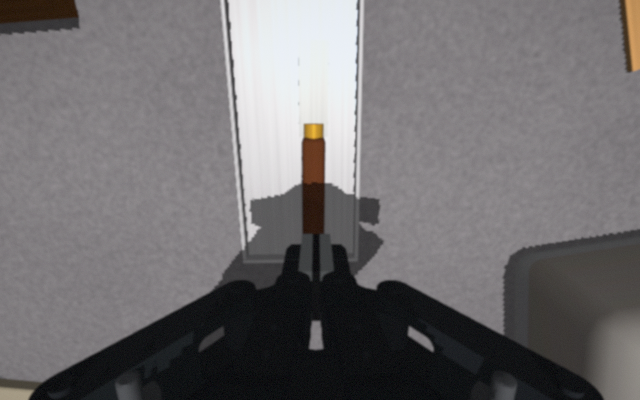

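The fingers closed on nothing; their tips show at (316,235), right at the rear end of the handle (303–325, 124–234). I'll check whether the knife moved and work out its height from the two wrist views.

```bash
python3 - <<'E'
from h import *
o=get_obs(); C2=cam("wrist",o); im=cv2.imread("pics/w2.png")
hsv=cv2.cvtColor(im,cv2.COLOR_BGR2HSV)
m=((hsv[:,:,0]<25))&(hsv[:,:,1]>120); m[:110]=0; m[240:]=0; m[:,:285]=0;m[:,350:]=0
for i,s,c,mm in blobs(m,100):
    print(s,c); ys,xs=np.where(mm)
    for z in(.02,.026): print(z,ray(C2,[(s[0]+s[2]/2,s[1]),(s[0]+s[2]/2,s[1]+s[3])],z))
# side & scene views now, compare blob
for n in("side","scene"):
    C=cam(n); im=cv2.imread("pics/s2.png") if n=="side" else read_camera("scene")[:,:,::-1].copy()
    hsv=cv2.cvtColor(im,cv2.COLOR_BGR2HSV); m=((hsv[:,:,0]<13)|(hsv[:,:,0]>172))&(hsv[:,:,1]>100)&(hsv[:,:,2]>25)
    for i,s,c,mm in blobs(m,20):
        p=ray(C,c,.026)[0]
        if abs(p[0]-.39)<.08 and abs(p[1]+.37)<.06: print(n,s,c,p)
# w1 pose reconstruct
o1=dict(o); o1["tool_pos"]=np.array([.3902,-.3709,.2084]); o1["orientation"]=np.array([[.9938,.1114,-.0003],[.1114,-.9938,.0001],[-.0003,-.0002,-1]])
C1=cam("wrist",o1)
print("tri ferrule front",two(C1,(318,117),C2,(313.5,124)),"tri handle rear",two(C1,(317.5,204),C2,(314,234)))
cv2.imwrite("pics/crop2.png",cv2.resize(cv2.imread("pics/s2.png")[80:200,330:490],None,fx=4,fy=4))
E
```

```text
[ 303  124   21  111 2123] [313.1305 178.6557]
0.02 [[ 0.4405 -0.3654  0.02  ]
 [ 0.3433 -0.3775  0.02  ]]
0.026 [[ 0.441  -0.3654  0.026 ]
 [ 0.3461 -0.3772  0.026 ]]
side [392 132  22   7 104] [402.5481 135.375 ] [ 0.3871 -0.3631  0.026 ]
scene [153 198  15  21 112] [159.5357 207.7857] [ 0.3922 -0.3725  0.026 ]
tri ferrule front [ 0.4463 -0.366   0.0931] tri handle rear [ 0.3371 -0.379   0.0039]
```

View pics/crop2.png

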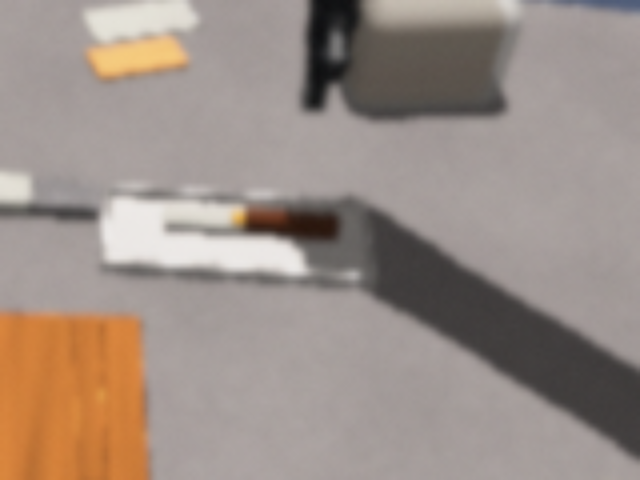

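```bash
python3 - <<'E'
from h import *
o=get_obs();p=np.array(o["tool_pos"]);P=[p,p+[0,0,.027]]
print("side",proj(cam("side"),P),"scene",proj(cam("scene"),P), "wrist",proj(cam("wrist"),P))
a=cv2.imread("pics/s2.png")[60:150,360:450]
b=snap("scene","c2")[0][150:240,110:200]
cv2.imwrite("pics/crop3.png",np.hstack([cv2.resize(i,(400,400),interpolation=0) for i in(a,b)]))
E
```

```text
side [[406.734  113.222 ]
 [408.1397 106.8129]] scene [[147.8552 190.3012]
 [144.2619 184.959 ]] wrist [[314.9517 233.1228]
 [314.771  256.5548]]
```

View pics/crop3.png

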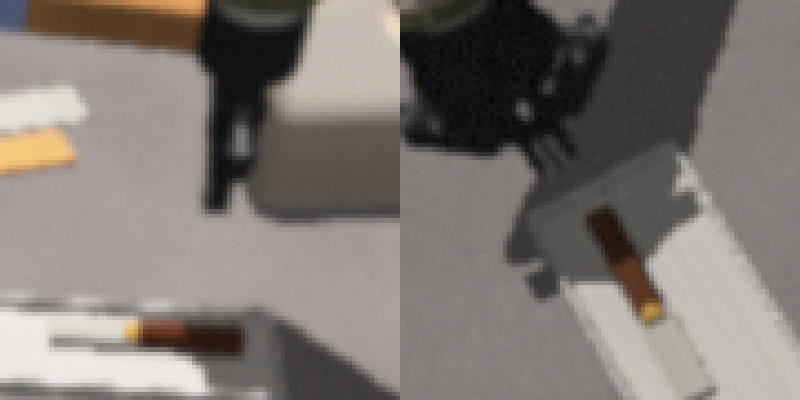

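The side view puts the fingertips at about (408,107), which is roughly 20–25 mm above the projected TCP at (407,113). The pads therefore closed above the handle. I'll reopen and go lower in guarded steps.

>>> {"fn": "apply_moves", "kwargs": {"series": [[150,[-0.1,0,0],0],[150,[0,0,3],0],[150,[0,0,3],0],[150,[0,0,3],0],[150,[0,0,2],0]]}}

```text
time_s: 3.9
tool_pos: [0.3872, -0.3722, 0.0058]
orientation: [[0.992, 0.125, -0.002], [0.125, -0.992, 0.002], [-0.002, -0.003, -1.0]]
force: [0.3, -1.2, 0.4]
grip_width: 0.0352
grasp_force: 0.0
```

>>> {"fn": "apply_moves", "kwargs": {"series": [[150,[0,0,0.3],0],[150,[0,0,0.3],0],[150,[0,0,0.3],0],[150,[0,0,0.3],0],[150,[0,0,0],0]]}}

```text
time_s: 4.4
tool_pos: [0.3886, -0.3734, -0.0032]
orientation: [[0.992, 0.125, 0.0], [0.125, -0.992, -0.0], [0.0, 0.001, -1.0]]
force: [-0.5, 0.3, -0.2]
grip_width: 0.0352
grasp_force: 0.0
```

>>> {"fn": "apply_moves", "kwargs": {"series": [[150,[0,0,0.2],0],[150,[0,0,0.2],0],[150,[0,0,0.2],0],[150,[0,0,0.1],0],[150,[0,0,0],0]]}}

```text
time_s: 4.9
tool_pos: [0.3884, -0.3732, -0.0106]
orientation: [[0.992, 0.126, -0.0], [0.126, -0.992, 0.0], [-0.0, -0.0, -1.0]]
force: [0.5, 0.5, -0.5]
grip_width: 0.035
grasp_force: 0.0
```

>>> {"fn": "apply_moves", "kwargs": {"series": [[255,[0,0,0],0],[255,[0,0,0],0],[255,[0,0,0],0],[255,[0,0,0],0],[255,[0,0,0],0]]}}

```text
time_s: 5.4
tool_pos: [0.3887, -0.3735, -0.0102]
orientation: [[0.992, 0.125, 0.0], [0.125, -0.992, -0.0], [0.0, 0.0, -1.0]]
force: [-0.9, 0.1, 4.3]
grip_width: 0.0184
grasp_force: 59.9
```

>>> {"fn": "apply_moves", "kwargs": {"series": [[150,[0,0,0],0],[150,[0,0,0],0],[150,[0,0,0.2],0],[150,[0,0,0.2],0],[150,[0,0,0],0]]}}

```text
time_s: 5.9
tool_pos: [0.3882, -0.373, -0.015]
orientation: [[0.992, 0.125, -0.001], [0.125, -0.992, 0.0], [-0.0, -0.001, -1.0]]
force: [0.1, 0.1, -0.2]
grip_width: 0.035
grasp_force: 0.0
```

>>> {"fn": "apply_moves", "kwargs": {"series": [[255,[0,0,0],0],[255,[0,0,0],0],[255,[0,0,0],0],[255,[0,0,0],0],[255,[0,0,0],0]]}}

```text
time_s: 6.4
tool_pos: [0.3886, -0.3733, -0.0144]
orientation: [[0.992, 0.125, 0.0], [0.125, -0.992, -0.0], [0.0, 0.0, -1.0]]
force: [0.9, 0.2, 2.4]
grip_width: 0.0186
grasp_force: 58.9
```

The handle is held: width 18.6 mm with 59 N on the pads. I'll lift it and check that it hangs level.

>>> {"fn": "apply_moves", "kwargs": {"series": [[255,[0,0,-0.5],0],[255,[0,0,-1.5],0],[255,[0,0,-3],0],[255,[0,0,-3],0],[255,[0,0,-3],0]]}}

```text
time_s: 6.9
tool_pos: [0.3885, -0.3732, 0.0979]
orientation: [[0.992, 0.126, 0.001], [0.126, -0.992, -0.001], [0.001, 0.001, -1.0]]
force: [0.4, 0.4, -0.6]
grip_width: 0.0187
grasp_force: 58.8
```

>>> {"fn": "apply_moves", "kwargs": {"series": [[255,[0,0,-3],0],[255,[0,0,-1],0],[255,[0,0,0],0],[255,[0,0,0],0],[255,[0,0,0],0]]}}

```text
time_s: 7.4
tool_pos: [0.3878, -0.3726, 0.134]
orientation: [[0.992, 0.125, -0.002], [0.125, -0.992, 0.002], [-0.002, -0.002, -1.0]]
force: [0.5, 0.8, -0.3]
grip_width: 0.0187
grasp_force: 58.7
```

```bash
python3 - <<'E'
from h import *
w,C,o=snap("wrist","w3"); plan(.39,-.37,.1); print(o["grasp_force"])
s,Cs,_=snap("side","s3"); c,Cc,_=snap("scene","c3")
p=np.array(o["tool_pos"]);R=np.array(o["orientation"])
for z in(0,.03):
    P=[p+[0,0,z],p+[0,0,z]+R@[.12,0,0]]; print(z,"side",proj(Cs,P).round(1).tolist(),"scene",proj(Cc,P).round(1).tolist(),"wrist",proj(C,P).round(1).tolist())
u,v=proj(Cs,p)[0].astype(int); a=s[v-50:v+30,u-60:u+20]
u,v=proj(Cc,p)[0].astype(int); b=c[v-30:v+50,u-20:u+60]; print(proj(Cs,p)[0].astype(int),u,v)
cv2.imwrite("pics/crop4.png",np.hstack([cv2.resize(i,(400,400),interpolation=0) for i in(a,b)]))
E
```

```text
shift cm [ 0.26 -0.23  3.41] turn None | at [ 0.3878 -0.3727  0.1341] yaw 7.21 w 0.0191 F [-0.2 -0.6 -0.1] t 7.45
58.73174428939819
0 side [[407.9, 109.6], [373.7, 107.3]] scene [[145.7, 186.8], [163.0, 218.3]] wrist [[314.9, 233.1], [314.8, -11.8]]
0.03 side [[409.6, 102.3], [374.7, 100.0]] scene [[141.6, 180.7], [159.1, 212.7]] wrist [[314.6, 259.7], [314.3, -38.2]]
[407 109] 145 186
```

View pics/crop4.png

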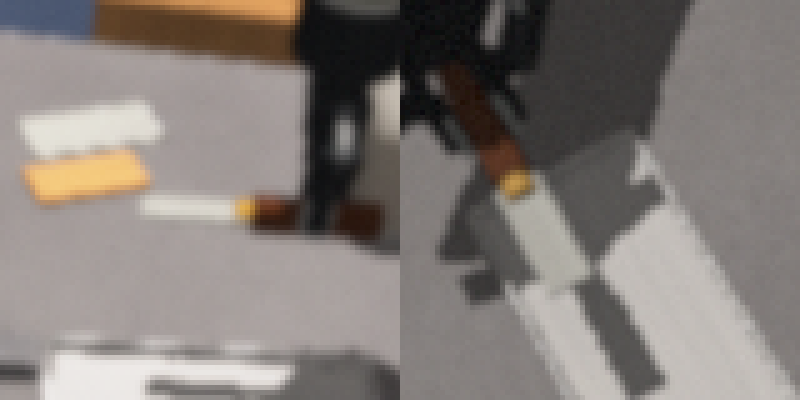

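View pics/w3.png

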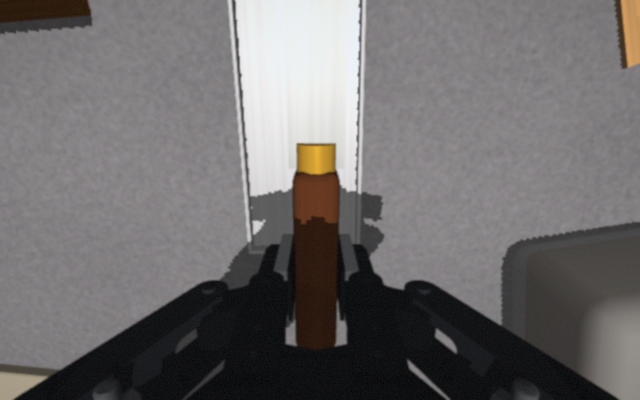

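The wrist and fixed views agree: the knife hangs level. Its tip is at side pixel (375,100), which matches 120 mm along tool x and 30 mm above the reported TCP. Now I move it to just in front of the slot.

>>> {"fn": "apply_moves", "kwargs": {"series": [[255,[0,-3,0],0],[255,[0,-4.5,0],0],[255,[0,-4.5,0],0],[255,[0,-4.5,0],0],[255,[0,-4.5,0],0]]}}

```text
time_s: 8.05
tool_pos: [0.3615, -0.1632, 0.1351]
orientation: [[0.992, 0.125, -0.0], [0.125, -0.992, 0.0], [-0.0, -0.0, -1.0]]
force: [0.7, 1.5, 0.3]
grip_width: 0.0185
grasp_force: 58.8
```

>>> {"fn": "apply_moves", "kwargs": {"series": [[255,[0,-4.2,0],0],[255,[0,-3,0],0],[255,[0,0,0],-0.071],[255,[0,0,0],0],[255,[0,0,0],0]]}}

```text
time_s: 8.55
tool_pos: [0.353, -0.0938, 0.1353]
orientation: [[0.981, 0.193, -0.0], [0.193, -0.981, 0.0], [-0.0, -0.0, -1.0]]
force: [-0.0, -0.3, -1.4]
grip_width: 0.0183
grasp_force: 58.9
```

```bash
cat >> h.py <<'E'
B=np.array([.5825,-.0500]); BY=11.3
def bw(x,y,z=0):
    "box coordinates (m) to world"
    a=np.radians(BY); return np.r_[B+np.array([[np.cos(a),-np.sin(a)],[np.sin(a),np.cos(a)]])@[x,y],z]
def wb(p):
    a=np.radians(BY); return np.r_[np.array([[np.cos(a),np.sin(a)],[-np.sin(a),np.cos(a)]])@(np.array(p[:2])-B),p[2]]
E
python3 - <<'E'
from h import *
o=get_obs(); plan(*bw(-.232,0,.1),11.3); print(np.round(o["q"],1), wb(o["tool_pos"]))
# box edges by wrist camera are blocked; refine lid pose by subpixel edge fits in scene & side
for n in("scene","side"):
    im=cv2.imread(f"pics/{n}0.png");C=cam(n)
    hsv=cv2.cvtColor(im,cv2.COLOR_BGR2HSV)
    m=((hsv[:,:,0]<20)&(hsv[:,:,1]>60)&(hsv[:,:,2]>(115))).astype(np.uint8)
    l,s,c=cv2.connectedComponentsWithStats(m)[1:]
    i=l[tuple(proj(C,[bw(0,0,.0605)])[0].astype(int)[::-1])]
    ct=max(cv2.findContours((l==i).astype(np.uint8),0,1)[0],key=len)[:,0]
    w=np.array([wb(p) for p in ray(C,ct,.0605)])
    for k,sg,nm in((0,-1,"front"),(0,1,"back"),(1,-1,"right"),(1,1,"left")):
        e=w[(w[:,k]*sg>.088)&(abs(w[:,1-k])<.08)]
        f=np.polyfit(e[:,1-k],e[:,k],1) if len(e)>5 else None; print(n,nm,len(e),f)
E
```

```text
shift cm [0.16 0.2  3.53] turn -0.003 | at [ 0.353  -0.0938  0.1353] yaw 11.15 w 0.0183 F [-0.  -0.3 -1.4] t 8.55
[ 38.1 -10.4 -27.3 123.5  -5.2  65.9 -65.5] [-0.2336  0.002   0.1353]
scene front 44 [ 0.001  -0.1017]
scene back 53 [0.0007 0.0985]
scene right 40 [ 0.0046 -0.0997]
scene left 36 [0.0053 0.0991]
side front 37 [-0.0055 -0.1027]
side back 36 [0.0016 0.0996]
side right 47 [-0.0046 -0.1014]
side left 53 [0.0048 0.1002]
```

```bash
sed -i 's/^B=.*; BY/B=np.array([.5810,-.0505]); BY/' h.py; python3 - <<'E'
from h import *
plan(*bw(-.232,0,.0176),11.3)
E
```

```text
shift cm [ 0.01  0.22 11.77] turn -0.003 | at [ 0.353  -0.0938  0.1353] yaw 11.15 w 0.0183 F [-0.  -0.3 -1.4] t 8.55
```

>>> {"fn": "apply_moves", "kwargs": {"series": [[255,[0,0.2,3],-0.003],[255,[0,0,3],0],[255,[0,0,3],0],[255,[0,0,2],0],[255,[0,0,0.77],0]]}}

```text
time_s: 9.05
tool_pos: [0.3521, -0.0955, 0.0159]
orientation: [[0.981, 0.196, -0.003], [0.196, -0.981, 0.002], [-0.003, -0.002, -1.0]]
force: [0.0, 0.3, -0.4]
grip_width: 0.0187
grasp_force: 58.9
```

>>> {"fn": "apply_moves", "kwargs": {"series": [[255,[0,0,0],0],[255,[0,0,0],0],[255,[0,0,0],0],[255,[0,0,0],0],[255,[0,0,0],0]]}}

```text
time_s: 9.55
tool_pos: [0.3539, -0.0957, 0.0183]
orientation: [[0.98, 0.198, 0.001], [0.198, -0.98, -0.001], [0.001, 0.001, -1.0]]
force: [-0.5, -0.3, -0.5]
grip_width: 0.0187
grasp_force: 58.9
```

```bash
python3 - <<'E'
from h import *
o=get_obs();plan(*bw(-.232,0,.0176),11.3)
s,Cs,_=snap("side","s4"); w,Cw,o=snap("wrist","w4")
P=[bw(-.112,0,.047),bw(-.1,0,.0525),bw(-.1,0,.0605)]; print(proj(Cs,P),proj(Cw,P)); u,v=proj(Cs,P[1])[0].astype(int)
a=cv2.resize(s[v-30:v+30,u-50:u+50],(750,450),interpolation=cv2.INTER_CUBIC); print(u,v); cv2.imwrite("pics/crop5.png",a)
E
```

```text
shift cm [-0.05  0.02  0.07] turn 0.002 | at [ 0.3539 -0.0957  0.0183] yaw 11.44 w 0.0187 F [-0.5 -0.3 -0.5] t 9.55
[[368.8425 183.2689]
 [365.2721 181.9896]
 [365.509  180.2753]] [[316.1378 -35.8897]
 [316.2634 -83.6507]
 [316.3053 -97.3128]]
365 181
```

View pics/crop5.png

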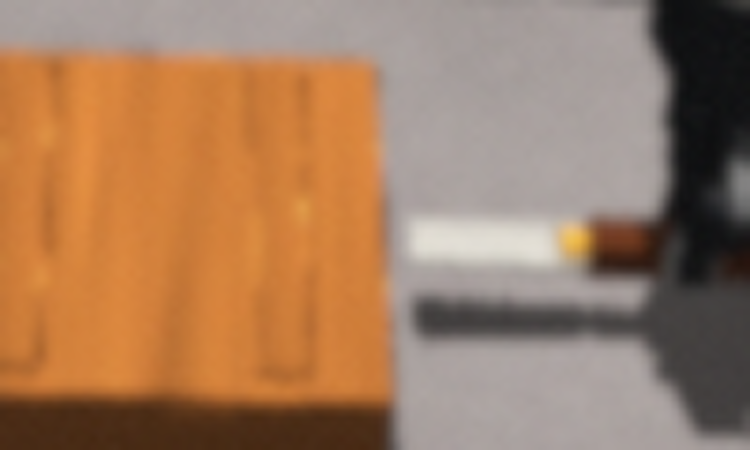

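The crop shows the blade tip at (408,240), about 10 mm short of the lid's front edge at (390,240) and in line with it. Its position matches the projection to within a pixel, so I insert.

>>> {"fn": "apply_moves", "kwargs": {"series": [[255,[0.5,0,0.07],0],[255,[0.5,0,0],0],[255,[0.4,0,0],0],[255,[0.4,0,0],0],[255,[0,0,0],0]]}}

```text
time_s: 10.15
tool_pos: [0.3718, -0.0916, 0.0171]
orientation: [[0.98, 0.199, 0.0], [0.199, -0.98, 0.0], [0.0, -0.0, -1.0]]
force: [-0.7, 0.1, -0.6]
grip_width: 0.0184
grasp_force: 58.9
```

>>> {"fn": "apply_moves", "kwargs": {"series": [[255,[0.5,0,0],0],[255,[0.5,0,0],0],[255,[0.5,0,0],0],[255,[0.5,0,0],0],[255,[0.3,0,0],0]]}}

```text
time_s: 10.65
tool_pos: [0.3943, -0.0872, 0.0171]
orientation: [[0.98, 0.199, 0.0], [0.199, -0.98, 0.0], [0.0, -0.0, -1.0]]
force: [0.5, 0.4, -0.7]
grip_width: 0.0188
grasp_force: 58.9
```

>>> {"fn": "apply_moves", "kwargs": {"series": [[255,[0,0,-0.2],0],[255,[0,0,-0.2],0],[255,[0,0,-0.3],0],[255,[0,0,-0.3],0],[255,[0,0,0],0]]}}

```text
time_s: 11.15
tool_pos: [0.3936, -0.0874, 0.0274]
orientation: [[0.98, 0.198, 0.0], [0.198, -0.98, -0.0], [0.0, 0.0, -1.0]]
force: [-0.4, -0.1, -0.7]
grip_width: 0.0187
grasp_force: 58.7
```

>>> {"fn": "apply_moves", "kwargs": {"series": [[255,[0.1,0,-0.8],0],[255,[0.1,0,-0.8],0],[255,[0.1,0,-0.9],0],[255,[0.4,0,-0.9],0],[255,[0.4,0,-0.9],0]]}}

```text
time_s: 11.65
tool_pos: [0.4048, -0.0852, 0.0711]
orientation: [[0.98, 0.198, 0.0], [0.198, -0.98, -0.0], [0.0, 0.0, -1.0]]
force: [-1.4, -0.5, -2.1]
grip_width: 0.0189
grasp_force: 58.7
```

>>> {"fn": "apply_moves", "kwargs": {"series": [[255,[0.4,0,-0.9],0],[255,[0.8,0,-1.2],0],[255,[0.8,0,-1.2],0],[255,[0,0,0],0],[255,[0,0,0],0]]}}

```text
time_s: 12.15
tool_pos: [0.425, -0.081, 0.1035]
orientation: [[0.98, 0.199, 0.002], [0.199, -0.98, -0.0], [0.002, 0.0, -1.0]]
force: [0.3, -1.4, -1.0]
grip_width: 0.0186
grasp_force: 58.9
```

```bash
python3 - <<'E'
from h import *
o=get_obs();plan(*bw(-.232,0,.0176),11.3); print(wb(o["tool_pos"])+[.12,0,.0296])
s,Cs,_=snap("side","s5"); c,Cc,_=snap("scene","c5")
cv2.imwrite("pics/v5.png",cv2.resize(np.hstack([s[110:260,280:440],c[130:280,200:360]]),(800,375)))
E
```

```text
shift cm [-7.32  0.04  8.58] turn 0.003 | at [ 0.425  -0.081   0.1035] yaw 11.47 w 0.0186 F [ 0.3 -1.4 -1. ] t 12.15
[-0.039   0.0007  0.1331]
```

View pics/v5.png

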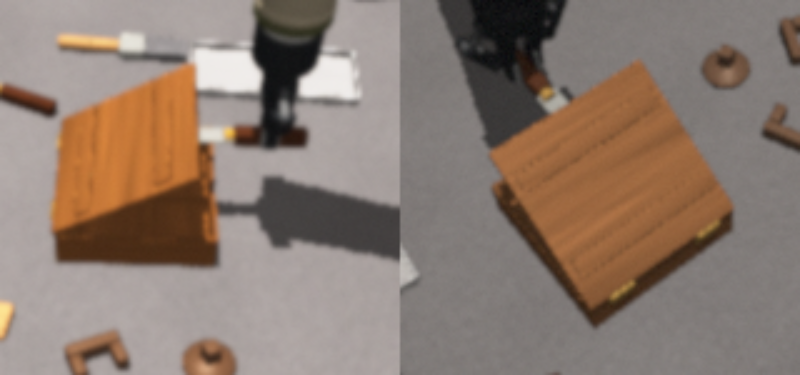

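The picture shows the lid raised about 30° and resting on the blade, with the edge at (195,65) in the left half. I continue along the arc.

>>> {"fn": "apply_moves", "kwargs": {"series": [[255,[1,0,-1],0],[255,[1,0,-0.95],0],[255,[1.1,0,-0.8],0],[255,[1.1,0,-0.75],0],[255,[1.2,0,-0.55],0]]}}

```text
time_s: 12.75
tool_pos: [0.4766, -0.0706, 0.1434]
orientation: [[0.98, 0.198, -0.002], [0.198, -0.98, -0.0], [-0.002, -0.0, -1.0]]
force: [-2.1, 0.0, -0.1]
grip_width: 0.0187
grasp_force: 58.9
```

>>> {"fn": "apply_moves", "kwargs": {"series": [[255,[1.2,0,-0.5],0],[255,[1.2,0,-0.3],0],[255,[1.25,0,-0.3],0],[255,[1.25,0,-0.1],0],[255,[1.2,0,0],0]]}}

```text
time_s: 13.25
tool_pos: [0.5369, -0.0584, 0.1552]
orientation: [[0.98, 0.198, -0.001], [0.198, -0.98, -0.0], [-0.001, -0.0, -1.0]]
force: [-1.9, 0.1, 0.7]
grip_width: 0.0185
grasp_force: 59.0
```

>>> {"fn": "apply_moves", "kwargs": {"series": [[255,[1.2,0,0.1],0],[255,[1.2,0,0.2],0],[255,[1.1,0,0.1],0],[255,[1.1,0,0.1],0],[255,[0,0,0],0]]}}

```text
time_s: 13.75
tool_pos: [0.5828, -0.0486, 0.15]
orientation: [[0.98, 0.199, -0.0], [0.199, -0.98, 0.001], [-0.0, -0.001, -1.0]]
force: [-0.5, 0.2, -1.1]
grip_width: 0.0183
grasp_force: 58.9
```

```bash
python3 - <<'E'
from h import *
o=get_obs();plan(*bw(-.232,0,.0176),11.3); print(wb(o["tool_pos"])+[.12,0,.0296])
E
```

```text
shift cm [-23.41   0.09  13.25] turn 0.003 | at [ 0.5828 -0.0486  0.15  ] yaw 11.49 w 0.0183 F [-0.5  0.2 -1.1] t 13.75
[0.1221 0.0016 0.1796]
```

>>> {"fn": "apply_moves", "kwargs": {"series": [[255,[0.2,0,0],0],[255,[0.2,0,0],0],[255,[0,0,0],0],[255,[0,0,0],0],[255,[0,0,0],0]]}}

```text
time_s: 14.25
tool_pos: [0.5837, -0.0487, 0.1501]
orientation: [[0.98, 0.198, -0.004], [0.198, -0.98, -0.001], [-0.004, -0.0, -1.0]]
force: [-9.2, -0.7, 0.9]
grip_width: 0.0186
grasp_force: 59.2
```

>>> {"fn": "apply_moves", "kwargs": {"series": [[255,[0.2,0,0],0],[255,[0,0,0],0],[255,[0,0,0],0],[255,[0,0,0],0],[255,[0,0,0],0]]}}

```text
time_s: 14.75
tool_pos: [0.5838, -0.0488, 0.1496]
orientation: [[0.98, 0.198, -0.008], [0.198, -0.98, -0.001], [-0.008, -0.0, -1.0]]
force: [-18.7, -2.0, 4.9]
grip_width: 0.0185
grasp_force: 59.6
```

The lid is on its stop: 19 N reaction with no further travel. I back off and take the knife home to the tray.

>>> {"fn": "apply_moves", "kwargs": {"series": [[255,[-1.5,0,0],0],[255,[-3,0,0],0],[255,[-4,0,0],0],[255,[-4,0,0],0],[255,[-4,0,0],0]]}}

```text
time_s: 15.25
tool_pos: [0.4246, -0.081, 0.1507]
orientation: [[0.98, 0.198, 0.001], [0.198, -0.98, -0.0], [0.001, 0.001, -1.0]]
force: [0.4, -0.3, 0.4]
grip_width: 0.0185
grasp_force: 59.0
```

>>> {"fn": "apply_moves", "kwargs": {"series": [[255,[-2,3,0],0],[255,[-1,4,0],0],[255,[-1,4,0],0],[255,[-1,4,0],0],[255,[0,4,0],0.071]]}}

```text
time_s: 15.75
tool_pos: [0.4138, -0.2792, 0.1512]
orientation: [[0.992, 0.127, 0.001], [0.127, -0.992, -0.002], [0.0, 0.002, -1.0]]
force: [1.0, -1.1, 0.1]
grip_width: 0.0181
grasp_force: 59.0
```

```bash
python3 - <<'E'
from h import *
plan(.3886,-.3733,-.0134,7.2)
s,Cs,o=snap("side","s6")
P=[bw(.1+.2*np.cos(np.radians(100.27-t)+0)*0+.2*np.sin(np.radians(10.27)),y,.0525+.2*np.cos(np.radians(10.27))) for t,y in((0,-.1),(0,.1))]
print(proj(Cs,P))
E
```

```text
shift cm [-3.7   8.99 16.48] turn 0.001 | at [ 0.4138 -0.2792  0.1512] yaw 7.28 w 0.0181 F [ 1.  -1.1  0.1] t 15.75
[[291.1064 109.9922]
 [284.1774 155.9631]]
```

>>> {"fn": "apply_moves", "kwargs": {"series": [[255,[-0.9,2.3,0],0],[255,[-0.9,2.3,0],0],[255,[-1,2.2,0],0],[255,[-0.9,2.2,2],0],[255,[0,0,3],0]]}}

```text
time_s: 16.3
tool_pos: [0.389, -0.3753, 0.1018]
orientation: [[0.992, 0.124, 0.003], [0.124, -0.992, -0.004], [0.002, 0.005, -1.0]]
force: [1.1, -0.5, -1.9]
grip_width: 0.0188
grasp_force: 59.0
```

>>> {"fn": "apply_moves", "kwargs": {"series": [[255,[0,0,4],0],[255,[0,0,3],0],[255,[0,0,2],0],[255,[0,0,1],0],[255,[0,0,0.5],0]]}}

```text
time_s: 16.8
tool_pos: [0.3896, -0.3708, -0.0047]
orientation: [[0.992, 0.128, -0.0], [0.128, -0.992, 0.0], [-0.0, -0.0, -1.0]]
force: [0.2, 0.1, -0.6]
grip_width: 0.0185
grasp_force: 59.0
```

>>> {"fn": "apply_moves", "kwargs": {"series": [[255,[0,0,0.4],0],[255,[0,0,0.3],0],[255,[0,0,0.15],0],[255,[0,0,0],0],[255,[0,0,0],0]]}}

```text
time_s: 17.3
tool_pos: [0.3898, -0.3711, -0.0125]
orientation: [[0.992, 0.128, 0.001], [0.128, -0.992, -0.001], [0.0, 0.001, -1.0]]
force: [-0.3, 0.5, -0.8]
grip_width: 0.0185
grasp_force: 59.0
```

>>> {"fn": "apply_moves", "kwargs": {"series": [[150,[0,0,0],0],[150,[0,0,0],0],[150,[0,0,0],0],[150,[0,0,-1],0],[150,[0,0,-3],0]]}}

```text
time_s: 17.8
tool_pos: [0.3881, -0.3696, 0.0259]
orientation: [[0.992, 0.129, -0.003], [0.129, -0.992, 0.003], [-0.003, -0.004, -1.0]]
force: [-0.0, -0.1, 0.4]
grip_width: 0.0352
grasp_force: 0.0
```

>>> {"fn": "apply_moves", "kwargs": {"series": [[150,[0,0,-4.5],0],[150,[0,0,-4.5],0],[150,[0,0,-4.5],0],[150,[0,0,-4.5],0],[150,[0,0,-4.5],0]]}}

```text
time_s: 18.3
tool_pos: [0.3893, -0.3705, 0.2551]
orientation: [[0.992, 0.129, 0.001], [0.129, -0.992, -0.001], [0.001, 0.001, -1.0]]
force: [0.5, -1.2, -0.7]
grip_width: 0.0353
grasp_force: 0.0
```

>>> {"fn": "apply_moves", "kwargs": {"series": [[150,[0,-4.5,0],0],[150,[0,-4.5,0],0],[150,[0,-4.5,0],0],[150,[0,-4.5,0],0],[150,[0,-4.5,0],0]]}}

```text
time_s: 18.8
tool_pos: [0.3601, -0.1459, 0.2527]
orientation: [[0.992, 0.129, 0.001], [0.129, -0.992, -0.001], [0.001, 0.001, -1.0]]
force: [0.2, 1.0, 1.4]
grip_width: 0.0352
grasp_force: 0.0
```

>>> {"fn": "apply_moves", "kwargs": {"series": [[150,[0,-4.5,0],0],[150,[0,-4.5,0],0],[150,[0,-4.5,0],0],[150,[0,-4.5,0],0],[150,[0,-4.5,0],0]]}}

```text
time_s: 19.3
tool_pos: [0.331, 0.0773, 0.2526]
orientation: [[0.992, 0.129, 0.001], [0.129, -0.992, -0.001], [0.001, 0.002, -1.0]]
force: [0.8, 0.6, 0.2]
grip_width: 0.0354
grasp_force: 0.0
```

>>> {"fn": "apply_moves", "kwargs": {"series": [[150,[2,-4.5,0],0],[150,[2,-4.5,0],0],[150,[2,-4.5,0],0],[150,[2,-4.5,0],0],[150,[2,0,0],0]]}}

```text
time_s: 19.8
tool_pos: [0.402, 0.2561, 0.2515]
orientation: [[0.991, 0.136, -0.003], [0.136, -0.991, -0.007], [-0.003, 0.006, -1.0]]
force: [0.2, -0.8, 0.6]
grip_width: 0.0352
grasp_force: 0.0
```

```bash
python3 - <<'E'
from h import *
plan(.42,.27,.25,7.2)
w,C,o=snap("wrist","w7"); s,Cs,_=snap("side","s7"); c,Cc,_=snap("scene","c7")
import pickle; pickle.dump((C,o),open("w7.pkl","wb"))
cv2.imwrite("pics/v7.png",np.vstack([np.hstack([w[:260,:],np.zeros((260,160,3),np.uint8)]),np.hstack([cv2.resize(s[80:280,260:520],None,fx=1.5,fy=1.5),cv2.resize(c[100:300,100:360],None,fx=1.5,fy=1.5),np.zeros((300,20,3),np.uint8)])]))
E
```

```text
shift cm [ 1.97 -1.13  0.13] turn 0.011 | at [0.402  0.2561 0.2515] yaw 7.83 w 0.0352 F [ 0.2 -0.8  0.6] t 19.8
```

View pics/v7.png

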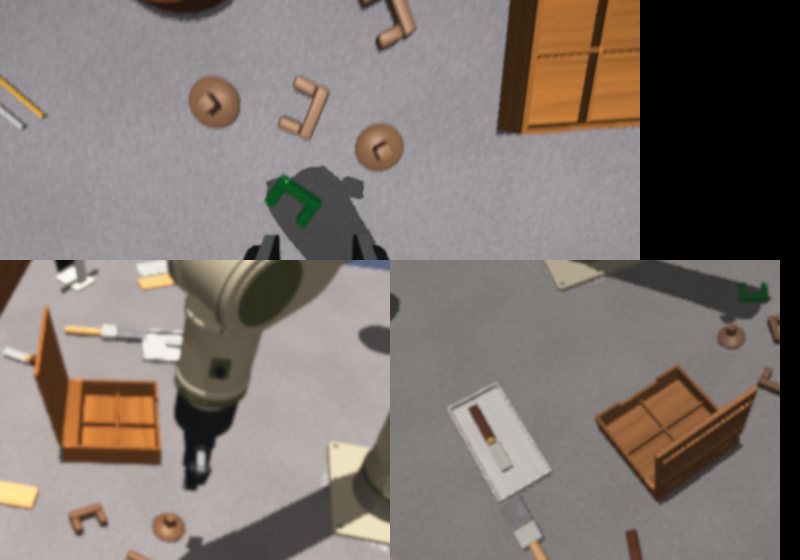

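The lid stands fully open at (45,340) in the lower-left part, and the knife lies in its tray at (490,437) in the lower-right part. In the wrist view the covers are at (214,102) and (380,147), the ears at (305,107) and (392,20), and the green one at (295,197) is left out.

```bash
cat >> h.py <<'E'
def clay(im):
    h=cv2.cvtColor(im,cv2.COLOR_BGR2HSV); return ((h[:,:,0]<17)|(h[:,:,0]>175))&(h[:,:,1]>75)&(h[:,:,2]>40)
def parts(im,C,amin=200,z=.012,vmax=236):
    m=clay(im); m[vmax:]=0
    for i,s,c,mm in blobs(m,amin):
        p=ray(C,c,z)[0]
        if not(.3<p[0]<.75 and .08<p[1]<.55): continue
        ct=max(cv2.findContours(mm.astype(np.uint8),0,1)[0],key=len)[:,0]
        fill=s[4]/cv2.contourArea(cv2.convexHull(ct))
        r=cv2.minAreaRect(np.float32(ray(C,ct,z)[:,:2]*1000))
        print(s.tolist(),c.round(1),p[:2].round(4),"fill",round(fill,2),"rect",[np.round(k,1) for k in r])
E
python3 - <<'E'
from h import *; import pickle
C,o=pickle.load(open("w7.pkl","rb")); im=cv2.imread("pics/w7.png")
for z in(.006,.024): parts(im,C,z=z)
E
```

```text
[377, 0, 39, 48, 929] [397.5  23.6] [0.5656 0.1814] fill 0.79 rect [array([566.9, 189.3]), array([43.3, 46. ]), np.float64(34.7)]
[189, 77, 50, 50, 1952] [213.9 101.8] [0.4495 0.3875] fill 1.02 rect [array([449.1, 387.8]), array([58.2, 60.5]), np.float64(7.8)]
[279, 78, 49, 61, 1139] [306.4 108.8] [0.4566 0.2735] fill 0.61 rect [array([456.4, 277.9]), array([43.8, 64.6]), np.float64(75.2)]
[356, 124, 47, 46, 1698] [379. 147.] [0.4221 0.1748] fill 1.02 rect [array([421.9, 174.7]), array([58.2, 59.5]), np.float64(9.9)]
[377, 0, 39, 48, 929] [397.5  23.6] [0.5617 0.1851] fill 0.79 rect [array([562.9, 192.7]), array([41.4, 43.9]), np.float64(34.7)]
[189, 77, 50, 50, 1952] [213.9 101.8] [0.4506 0.3822] fill 1.02 rect [array([450.3, 382.5]), array([55.6, 57.9]), np.float64(7.8)]
[279, 78, 49, 61, 1139] [306.4 108.8] [0.4574 0.2732] fill 0.61 rect [array([457.3, 277.4]), array([41.9, 61.8]), np.float64(75.2)]
[356, 124, 47, 46, 1698] [379. 147.] [0.4245 0.1789] fill 1.02 rect [array([424.3, 178.7]), array([55.7, 56.8]), np.float64(9.9)]
```

>>> {"fn": "apply_moves", "kwargs": {"series": [[135,[0,0,0],-0.144],[135,[0,0,0],-0.144],[135,[0,0,0],-0.144],[135,[0,0,0],-0.144],[135,[0,0,0],-0.144]]}}

```text
time_s: 20.45
tool_pos: [0.4024, 0.2506, 0.2499]
orientation: [[0.655, 0.755, -0.005], [0.755, -0.655, -0.011], [-0.012, 0.004, -1.0]]
force: [0.6, 0.0, 0.1]
grip_width: 0.04
grasp_force: 0.0
```

>>> {"fn": "apply_moves", "kwargs": {"series": [[135,[0,0,0],-0.144],[135,[0,0,0],-0.144],[135,[0,0,0],-0.144],[135,[0,0,0],-0.144],[135,[0,0,0],-0.144]]}}

```text
time_s: 20.95
tool_pos: [0.4025, 0.2506, 0.2498]
orientation: [[-0.005, 1.0, -0.005], [1.0, 0.005, -0.012], [-0.012, -0.005, -1.0]]
force: [-0.1, 0.1, -0.5]
grip_width: 0.0401
grasp_force: 0.0
```

>>> {"fn": "apply_moves", "kwargs": {"series": [[135,[0,0,0],-0.144],[135,[0,0,0],-0.144],[135,[0,0,0],-0.144],[135,[0,0,0],-0.144],[135,[0,0,0],-0.144]]}}

```text
time_s: 21.45
tool_pos: [0.4024, 0.2506, 0.2498]
orientation: [[-0.663, 0.748, -0.005], [0.748, 0.663, -0.012], [-0.005, -0.011, -1.0]]
force: [0.3, -0.4, 0.2]
grip_width: 0.0403
grasp_force: 0.0
```

>>> {"fn": "apply_moves", "kwargs": {"series": [[135,[0,0,0],-0.144],[135,[0,0,0],-0.144],[135,[0,0,0],-0.144],[135,[0,0,0],-0.144],[135,[0,0,0],0]]}}

```text
time_s: 21.95
tool_pos: [0.4026, 0.2507, 0.2498]
orientation: [[-0.963, 0.269, -0.005], [0.269, 0.963, -0.011], [0.002, -0.012, -1.0]]
force: [-0.3, 0.4, -0.2]
grip_width: 0.0403
grasp_force: 0.0
```

```bash
python3 - <<'E'
from h import *
o=get_obs(); plan(.4533,.2641,-.014,165.2); print(np.round(o["q"],1))
E
```

```text
shift cm [-4.57  2.98 26.34] turn -0.015 | at [0.4026 0.2507 0.2498] yaw 164.37 w 0.0403 F [-0.3  0.4 -0.2] t 21.95
[ 40.5   9.4 -83.1  98.6   9.7  81.1  30.2]
```

>>> {"fn": "apply_moves", "kwargs": {"series": [[135,[-1.5,1,2],-0.015],[135,[-1.5,1,3],0],[135,[-1.5,1,3],0],[135,[0,0,3],0],[135,[0,0,3],0]]}}

```text
time_s: 22.45
tool_pos: [0.4535, 0.2668, 0.1083]
orientation: [[-0.965, 0.262, -0.006], [0.262, 0.965, -0.009], [0.003, -0.01, -1.0]]
force: [-0.9, 0.1, 0.8]
grip_width: 0.0401
grasp_force: 0.0
```

```bash
python3 - <<'E'
from h import *
o=get_obs(); plan(.4533,.2641,-.014,165.2); print(np.round(o["q"],1),o["orientation"])
E
```

```text
shift cm [-0.09 -0.14 12.23] turn -0.007 | at [0.4535 0.2668 0.1083] yaw 164.81 w 0.0401 F [-0.9  0.1  0.8] t 22.45
[ 21.   26.9 -68.8 102.6  26.9  69.8  19.1] [[-0.965   0.262  -0.0057]
 [ 0.2621  0.965  -0.0092]
 [ 0.0031 -0.0104 -0.9999]]
```

>>> {"fn": "apply_moves", "kwargs": {"series": [[135,[-0.1,-0.15,3],-0.007],[135,[0,0,3],0],[135,[0,0,2],0],[135,[0,0,1],0],[135,[0,0,0],0]]}}

```text
time_s: 22.95
tool_pos: [0.4532, 0.2639, 0.0189]
orientation: [[-0.967, 0.253, -0.007], [0.253, 0.967, -0.01], [0.004, -0.011, -1.0]]
force: [0.7, 0.2, -0.0]
grip_width: 0.0405
grasp_force: 0.0
```

>>> {"fn": "apply_moves", "kwargs": {"series": [[135,[0,0,1],0],[135,[0,0,0.9],0],[135,[0,0,0.7],0],[135,[0,0,0.5],0],[135,[0,0,0],0]]}}

```text
time_s: 23.45
tool_pos: [0.4531, 0.2643, -0.0125]
orientation: [[-0.968, 0.25, -0.007], [0.251, 0.968, -0.009], [0.005, -0.01, -1.0]]
force: [1.4, -0.0, -0.3]
grip_width: 0.0402
grasp_force: 0.0
```

```bash
python3 - <<'E'
from h import *
o=get_obs(); plan(.4533,.2641,-.014,165.2)
E
```

```text
shift cm [-0.03 -0.01  0.15] turn 0.005 | at [ 0.4531  0.2643 -0.0125] yaw 165.49 w 0.0402 F [ 1.4 -0.  -0.3] t 23.45
```

>>> {"fn": "apply_moves", "kwargs": {"series": [[255,[0,0,0.1],0],[255,[0,0,0],0],[255,[0,0,0],0],[255,[0,0,0],0],[255,[0,0,0],0]]}}

```text
time_s: 23.95
tool_pos: [0.4537, 0.2647, -0.0125]
orientation: [[-0.968, 0.25, -0.005], [0.25, 0.968, -0.008], [0.003, -0.009, -1.0]]
force: [-1.0, -0.4, 3.8]
grip_width: 0.0146
grasp_force: 60.5
```

>>> {"fn": "apply_moves", "kwargs": {"series": [[255,[0,0,-1],0],[255,[0,0,-3],0],[255,[0,0,-4],0],[255,[0,0,-4],0],[255,[0,0,-2],0]]}}

```text
time_s: 24.45
tool_pos: [0.4549, 0.2666, 0.1308]
orientation: [[-0.968, 0.25, -0.003], [0.25, 0.968, -0.007], [0.001, -0.008, -1.0]]
force: [0.7, 0.7, 0.2]
grip_width: 0.0145
grasp_force: 59.9
```

>>> {"fn": "apply_moves", "kwargs": {"series": [[255,[0,0,0],0.14],[255,[0,0,0],0.14],[255,[0,0,0],0.14],[255,[0,0,0],0.14],[255,[0,0,0],0.14]]}}

```text
time_s: 24.95
tool_pos: [0.4541, 0.2656, 0.1277]
orientation: [[-0.575, 0.818, -0.006], [0.818, 0.575, -0.009], [-0.004, -0.01, -1.0]]
force: [-1.1, 0.6, -0.7]
grip_width: 0.0144
grasp_force: 59.9
```

>>> {"fn": "apply_moves", "kwargs": {"series": [[255,[0,0,0],0.14],[255,[0,0,0],0.14],[255,[0,0,0],0.138],[255,[0,0,0],0],[255,[0,0,0],0]]}}

```text
time_s: 25.45
tool_pos: [0.4541, 0.2657, 0.1275]
orientation: [[-0.203, 0.979, -0.006], [0.979, 0.203, -0.009], [-0.007, -0.007, -1.0]]
force: [-0.5, 0.7, -0.1]
grip_width: 0.0144
grasp_force: 59.9
```

```bash
python3 - <<'E'
from h import *
o=get_obs(); plan(*bw(.022,.048,.12),101.3); print(np.round(o["q"],1),o["orientation"],o["grasp_force"])
E
```

```text
shift cm [-28.74   8.25   0.89] turn 0.007 | at [0.4541 0.2657 0.1275] yaw 101.7 w 0.0144 F [-0.5  0.7 -0.1] t 25.45
[ 13.8  19.6 -57.4 101.8  17.8  68.9 -37.1] [[-0.2027  0.9792 -0.0058]
 [ 0.9792  0.2027 -0.0085]
 [-0.0072 -0.0074 -0.9999]] 59.94602859020233
```

>>> {"fn": "apply_moves", "kwargs": {"series": [[255,[-3,0.9,0],0.007],[255,[-4.3,1.2,0],0],[255,[-4.3,1.2,0],0],[255,[-4.3,1.2,0],0],[255,[-4.3,1.2,0],0]]}}

```text
time_s: 25.95
tool_pos: [0.5497, 0.0765, 0.1284]
orientation: [[-0.195, 0.981, -0.006], [0.981, 0.195, -0.008], [-0.007, -0.007, -1.0]]
force: [0.2, 0.6, 0.4]
grip_width: 0.0144
grasp_force: 59.9
```

>>> {"fn": "apply_moves", "kwargs": {"series": [[255,[-4.3,1.3,0],0],[255,[-4.2,1.25,0],0],[255,[0,0,1],0],[255,[0,0,0],0],[255,[0,0,0],0]]}}

```text
time_s: 26.45
tool_pos: [0.5898, 0.0011, 0.1186]
orientation: [[-0.195, 0.981, -0.007], [0.981, 0.195, -0.007], [-0.006, -0.008, -1.0]]
force: [0.2, 0.6, -0.1]
grip_width: 0.0141
grasp_force: 60.0
```

```bash
python3 - <<'E'
from h import *
o=get_obs(); plan(*bw(.022,.048,-.0055),101.3); print(np.round(o["q"],1),o["orientation"],o["grasp_force"])
E
```

```text
shift cm [-0.02  0.42 12.41] turn -0.001 | at [0.5898 0.0011 0.1186] yaw 101.24 w 0.0141 F [ 0.2  0.6 -0.1] t 26.45
[ 33.6  26.3 -48.9  93.3  21.1  70.5  -8.4] [[-0.1949  0.9808 -0.0067]
 [ 0.9808  0.1949 -0.0075]
 [-0.006  -0.008  -0.9999]] 59.95671093463898
```

>>> {"fn": "apply_moves", "kwargs": {"series": [[255,[0,0.4,3],0],[255,[0,0,3],0],[255,[0,0,2.5],0],[255,[0,0,1.5],0],[255,[0,0,1],0]]}}

```text
time_s: 26.95
tool_pos: [0.5933, 0.0007, 0.0081]
orientation: [[-0.194, 0.981, -0.006], [0.981, 0.194, -0.008], [-0.007, -0.008, -1.0]]
force: [0.5, 0.2, -0.6]
grip_width: 0.0143
grasp_force: 60.0
```

>>> {"fn": "apply_moves", "kwargs": {"series": [[255,[0,0,0.7],0],[255,[0,0,0.5],0],[255,[0,0,0.2],0],[255,[0,0,0],0],[255,[0,0,0],0]]}}

```text
time_s: 27.45
tool_pos: [0.5939, -0.0005, -0.0049]
orientation: [[-0.192, 0.981, -0.005], [0.981, 0.192, -0.008], [-0.007, -0.007, -1.0]]
force: [-0.3, -0.1, -0.6]
grip_width: 0.0145
grasp_force: 60.0
```

>>> {"fn": "apply_moves", "kwargs": {"series": [[165,[0,0,0],0],[165,[0,0,0],0],[165,[0,0,0],0],[165,[0,0,-1],0],[165,[0,0,-2],0]]}}

```text
time_s: 27.95
tool_pos: [0.5928, -0.0003, 0.0242]
orientation: [[-0.192, 0.981, -0.008], [0.981, 0.192, -0.008], [-0.006, -0.01, -1.0]]
force: [0.7, 0.6, 0.6]
grip_width: 0.0303
grasp_force: 0.0
```

>>> {"fn": "apply_moves", "kwargs": {"series": [[165,[0,0,-4],0],[165,[0,0,-4],0],[165,[0,0,-4],0],[165,[0,0,-4],0],[165,[0,0,0],0]]}}

```text
time_s: 28.45
tool_pos: [0.5973, 0.0021, 0.1911]
orientation: [[-0.192, 0.981, 0.003], [0.981, 0.192, -0.009], [-0.009, 0.001, -1.0]]
force: [0.5, -0.4, -0.9]
grip_width: 0.0304
grasp_force: 0.0
```

```bash
python3 - <<'E'
from h import *
o=get_obs(); plan(.5766,.193,.2,101.3)
for n in("side","scene"):
    im,C,_=snap(n,n[0]+"8"); print(n)
    parts(im,C,60,.012,400)
E
```

```text
shift cm [19.12  1.63 -1.06] turn -0.004 | at [0.5973 0.0021 0.1911] yaw 101.07 w 0.0304 F [ 0.5 -0.4 -0.9] t 28.45
side
[230, 231, 56, 15, 108] [260.2 240.1] [0.7492 0.1965] fill 0.22 rect [array([758.6, 195.8]), array([163.7,  49.7]), np.float64(17.6)]
[306, 243, 25, 19, 235] [317.5 250.5] [0.5764 0.1917] fill 0.75 rect [array([573.7, 194.8]), array([65.6, 49.1]), np.float64(33.4)]
[362, 249, 21, 19, 309] [372.1 257.8] [0.4195 0.1789] fill 1.07 rect [array([419.6, 178.9]), array([57. , 60.1]), np.float64(9.4)]
[234, 286, 76, 81, 4845] [270.9 326. ] [0.6365 0.4342] fill 1.01 rect [array([637.5, 428.3]), array([189.2, 202.7]), np.float64(8.3)]
[337, 315, 24, 25, 456] [348.8 326.9] [0.4466 0.3912] fill 1.05 rect [array([446.2, 390.5]), array([58.6, 59.2]), np.float64(57.5)]
scene
[379, 125, 17, 16, 203] [387.  132.9] [0.4516 0.3834] fill 1.08 rect [array([452. , 382.3]), array([59.4, 58.1]), np.float64(0.9)]
[405, 131, 60, 59, 2616] [436.  159.2] [0.6178 0.4629] fill 0.99 rect [array([619.7, 470.2]), array([203.9, 211.9]), np.float64(81.2)]
[319, 142, 18, 17, 211] [327.2 150.8] [0.4251 0.171 ] fill 1.07 rect [array([425.9, 170.4]), array([57.7, 56.7]), np.float64(12.7)]
```

>>> {"fn": "apply_moves", "kwargs": {"series": [[135,[4,-0.5,0],0],[135,[4,-0.5,0],0],[135,[4,-0.5,0],0],[135,[0,0,0],0],[135,[0,0,0],0]]}}

```text
time_s: 29.05
tool_pos: [0.5562, 0.1166, 0.183]
orientation: [[-0.194, 0.981, -0.007], [0.981, 0.194, -0.009], [-0.007, -0.009, -1.0]]
force: [1.1, -0.7, -0.1]
grip_width: 0.04
grasp_force: 0.0
```

```bash
python3 - <<'E'
from h import *
im,C,o=snap("wrist","w9"); plan(.5766,.193,.2,101.3)
for z in(.006,.012,.024): parts(im,C,200,z,236)
E
```

```text
shift cm [ 7.24  3.42 -1.79] turn -0.005 | at [0.5567 0.1152 0.183 ] yaw 101.04 w 0.0397 F [ 0.2 -0.9  0.4] t 29.1
[166, 51, 61, 64, 3025] [196.2  82.8] [0.4197 0.1751] fill 1.01 rect [array([419.6, 174.2]), array([60.7, 60.7]), np.float64(6.4)]
[312, 57, 75, 67, 1949] [351.6  93.9] [0.5765 0.1951] fill 0.65 rect [array([573.6, 197.3]), array([67.6, 44.1]), np.float64(34.5)]
[442, 115, 160, 63, 507] [494.4 140.5] [0.7352 0.1785] fill 0.08 rect [array([765.8, 174.6]), array([163.1,  49.9]), np.float64(2.1)]
[166, 51, 61, 64, 3025] [196.2  82.8] [0.4219 0.1754] fill 1.01 rect [array([421.8, 174.5]), array([59.7, 59.6]), np.float64(6.4)]
[312, 57, 75, 67, 1949] [351.6  93.9] [0.5759 0.195 ] fill 0.65 rect [array([573.1, 197.2]), array([66.4, 43.3]), np.float64(34.5)]
[442, 115, 160, 63, 507] [494.4 140.5] [0.7319 0.1787] fill 0.08 rect [array([761.9, 174.9]), array([160.2,  49. ]), np.float64(2.1)]
[166, 51, 61, 64, 3025] [196.2  82.8] [0.4262 0.1759] fill 1.01 rect [array([426.2, 175. ]), array([57.5, 57.5]), np.float64(6.4)]
[312, 57, 75, 67, 1949] [351.6  93.9] [0.5748 0.1948] fill 0.65 rect [array([572. , 196.9]), array([64. , 41.7]), np.float64(34.5)]
[442, 115, 160, 63, 507] [494.4 140.5] [0.7251 0.1791] fill 0.08 rect [array([754. , 175.4]), array([154.5,  47.3]), np.float64(2.1)]
```

>>> {"fn": "apply_moves", "kwargs": {"series": [[135,[0,0,0],0.145],[135,[0,0,0],0.145],[135,[0,0,0],0.145],[135,[0,0,0],0.145],[135,[0,0,0],0.145]]}}

```text
time_s: 29.6
tool_pos: [0.5573, 0.114, 0.1832]
orientation: [[0.515, 0.857, -0.007], [0.857, -0.515, -0.009], [-0.011, -0.001, -1.0]]
force: [-0.4, -0.1, -1.1]
grip_width: 0.0401
grasp_force: 0.0
```

>>> {"fn": "apply_moves", "kwargs": {"series": [[135,[0,0,0],0.145],[135,[0,0,0],0.145],[135,[0,0,0],0.146],[135,[0,0,0],0],[135,[0,0,0],0]]}}

```text
time_s: 30.1
tool_pos: [0.5572, 0.1149, 0.1834]
orientation: [[0.822, 0.569, -0.007], [0.569, -0.822, -0.009], [-0.01, 0.003, -1.0]]
force: [-0.1, -0.1, -0.7]
grip_width: 0.0398
grasp_force: 0.0
```

```bash
python3 - <<'E'
from h import *
im,C,o=snap("wrist","w10"); plan(.5809,.1855,-.013,34.5); print(np.round(o["q"],1))
for z in(.006,.012): parts(im,C,200,z,236)
E
```

```text
shift cm [ 6.16 -4.5  19.57] turn 0.003 | at [0.5571 0.1151 0.1835] yaw 34.69 w 0.0404 F [-0.3 -0.9 -0.6] t 30.15
[ 18.6  18.1 -42.4  92.2  12.8  75.1 -81.1]
[322, 0, 65, 37, 225] [350.5  19.8] [0.6923 0.1668] fill 0.16 rect [array([695. , 165.3]), array([30.8, 60.3]), np.float64(34.7)]
[0, 71, 69, 62, 3158] [ 34.4 101.7] [0.4471 0.3885] fill 1.0 rect [array([447.1, 387.7]), array([61.5, 64.1]), np.float64(1.0)]
[232, 74, 47, 67, 1898] [259.8 106.4] [0.5747 0.196 ] fill 0.66 rect [array([571. , 198.5]), array([66. , 45.5]), np.float64(34.7)]
[179, 206, 54, 30, 1316] [204.9 222.5] [0.4284 0.18  ] fill 1.04 rect [array([430. , 181.4]), array([36. , 61.8]), np.float64(34.6)]
[322, 0, 65, 37, 225] [350.5  19.8] [0.691  0.1666] fill 0.16 rect [array([693.7, 165.1]), array([30.3, 59.2]), np.float64(34.7)]
[0, 71, 69, 62, 3158] [ 34.4 101.7] [0.4501 0.3844] fill 1.0 rect [array([450.1, 383.7]), array([60.4, 63. ]), np.float64(1.0)]
[232, 74, 47, 67, 1898] [259.8 106.4] [0.5755 0.1953] fill 0.66 rect [array([571.8, 197.8]), array([64.8, 44.7]), np.float64(34.7)]
[179, 206, 54, 30, 1316] [204.9 222.5] [0.4318 0.1796] fill 1.04 rect [array([433.4, 181. ]), array([35.4, 60.7]), np.float64(34.6)]
```

>>> {"fn": "apply_moves", "kwargs": {"series": [[135,[2,-1.5,2],0.003],[135,[2,-1.5,3],0],[135,[2.1,-1.5,3],0],[135,[0,0,3],0],[135,[0,0,2],0]]}}

```text
time_s: 30.65
tool_pos: [0.5801, 0.1868, 0.0505]
orientation: [[0.823, 0.568, -0.009], [0.568, -0.823, -0.008], [-0.012, 0.002, -1.0]]
force: [-0.3, 0.4, 0.2]
grip_width: 0.0403
grasp_force: 0.0
```

>>> {"fn": "apply_moves", "kwargs": {"series": [[135,[0,0,2],0],[135,[0,0,1.5],0],[135,[0,0,1],0],[135,[0,0,0],0],[135,[0,0,0],0]]}}

```text
time_s: 31.15
tool_pos: [0.5812, 0.1862, 0.0087]
orientation: [[0.825, 0.565, -0.005], [0.565, -0.825, -0.008], [-0.009, 0.004, -1.0]]
force: [-0.7, 0.4, -1.1]
grip_width: 0.0408
grasp_force: 0.0
```

```bash
python3 - <<'E'
from h import *
o=get_obs(); plan(.5804,.186,-.013,34.6); print(o["orientation"])
E
```

```text
shift cm [-0.06 -0.03  2.17] turn -0.004 | at [0.5812 0.1862 0.0087] yaw 34.37 w 0.0408 F [-0.7  0.4 -1.1] t 31.15
[[ 0.8254  0.5646 -0.0053]
 [ 0.5645 -0.8254 -0.008 ]
 [-0.0089  0.0036 -1.    ]]
```

>>> {"fn": "apply_moves", "kwargs": {"series": [[135,[0,0,0.8],0],[135,[0,0,0.8],0],[135,[0,0,0.5],0],[135,[0,0,0],0],[135,[0,0,0],0]]}}

```text
time_s: 31.65
tool_pos: [0.5806, 0.1859, -0.013]
orientation: [[0.826, 0.564, -0.006], [0.564, -0.826, -0.008], [-0.01, 0.003, -1.0]]
force: [-0.0, 0.7, 0.1]
grip_width: 0.04
grasp_force: 0.0
```

>>> {"fn": "apply_moves", "kwargs": {"series": [[255,[0,0,0],0],[255,[0,0,0],0],[255,[0,0,0],0],[255,[0,0,0],0],[255,[0,0,0],0]]}}

```text
time_s: 32.15
tool_pos: [0.5811, 0.1861, -0.0124]
orientation: [[0.826, 0.564, -0.005], [0.564, -0.826, -0.008], [-0.009, 0.004, -1.0]]
force: [-0.7, -0.6, 6.0]
grip_width: 0.0144
grasp_force: 61.1
```

>>> {"fn": "apply_moves", "kwargs": {"series": [[255,[0,0,-1],0],[255,[0,0,-3],0],[255,[0,0,-4],0],[255,[0,0,-4],0],[255,[0,0,-2],0]]}}

```text
time_s: 32.65
tool_pos: [0.5825, 0.188, 0.1312]
orientation: [[0.825, 0.565, -0.002], [0.565, -0.825, -0.007], [-0.006, 0.005, -1.0]]
force: [0.6, -0.1, -0.3]
grip_width: 0.0144
grasp_force: 60.3
```

>>> {"fn": "apply_moves", "kwargs": {"series": [[255,[0,0,0],-0.145],[255,[0,0,0],-0.145],[255,[0,0,0],-0.145],[255,[0,0,0],-0.145],[255,[0,0,0],-0.145]]}}

```text
time_s: 33.15
tool_pos: [0.5813, 0.187, 0.1274]
orientation: [[0.238, 0.971, -0.006], [0.971, -0.238, -0.009], [-0.01, -0.004, -1.0]]
force: [0.3, -0.7, -0.4]
grip_width: 0.0143
grasp_force: 60.3
```

>>> {"fn": "apply_moves", "kwargs": {"series": [[255,[0,0,0],-0.145],[255,[0,0,0],-0.145],[255,[0,0,0],-0.15],[255,[0,0,0],0],[255,[0,0,0],0]]}}

```text
time_s: 33.65
tool_pos: [0.5814, 0.187, 0.1272]
orientation: [[-0.188, 0.982, -0.006], [0.982, 0.188, -0.008], [-0.007, -0.008, -1.0]]
force: [0.3, 0.5, -0.8]
grip_width: 0.0146
grasp_force: 60.3
```

```bash
python3 - <<'E'
from h import *
o=get_obs(); plan(*bw(.038,-.048,.12),101.3); print(np.round(o["q"],1),o["grasp_force"])
E
```

```text
shift cm [-28.08  -0.66   0.92] turn -0.008 | at [0.5814 0.187  0.1272] yaw 100.84 w 0.0146 F [ 0.3  0.5 -0.8] t 33.65
[ 17.9  30.7 -54.   89.2  25.7  73.8 -28.9] 60.34160614013672
```

>>> {"fn": "apply_moves", "kwargs": {"series": [[255,[-3,-0.1,0],-0.008],[255,[-4.2,-0.1,0],0],[255,[-4.2,-0.1,0],0],[255,[-4.2,-0.1,0],0],[255,[-4.2,-0.1,0],0]]}}

```text
time_s: 34.15
tool_pos: [0.6162, -0.0096, 0.1288]
orientation: [[-0.196, 0.981, -0.006], [0.981, 0.196, -0.009], [-0.007, -0.007, -1.0]]
force: [0.4, -0.0, -0.5]
grip_width: 0.0144
grasp_force: 60.3
```

>>> {"fn": "apply_moves", "kwargs": {"series": [[255,[-4.2,-0.1,0],0],[255,[-4,0,0],0],[255,[0,0,1],0],[255,[0,0,0],0],[255,[0,0,0],0]]}}

```text
time_s: 34.65
tool_pos: [0.6312, -0.087, 0.1193]
orientation: [[-0.2, 0.98, -0.006], [0.98, 0.2, -0.008], [-0.006, -0.008, -1.0]]
force: [0.2, 1.1, -0.4]
grip_width: 0.0141
grasp_force: 60.3
```

```bash
python3 - <<'E'
from h import *
o=get_obs(); plan(*bw(.038,-.048,-.0055),101.3); print(np.round(o["q"],1),o["orientation"])
E
```

```text
shift cm [-0.15 -0.32 12.48] turn 0.004 | at [ 0.6312 -0.087   0.1193] yaw 101.54 w 0.0141 F [ 0.2  1.1 -0.4] t 34.65
[ 39.5  33.  -50.1  85.7  26.2  73.9  -2. ] [[-0.2001  0.9798 -0.0063]
 [ 0.9798  0.2    -0.0077]
 [-0.0063 -0.0077 -1.    ]]
```

>>> {"fn": "apply_moves", "kwargs": {"series": [[255,[-0.1,-0.3,3],0.004],[255,[0,0,3],0],[255,[0,0,2.5],0],[255,[0,0,1.5],0],[255,[0,0,1],0]]}}

```text
time_s: 35.15
tool_pos: [0.628, -0.0898, 0.0086]
orientation: [[-0.197, 0.98, -0.006], [0.98, 0.197, -0.008], [-0.007, -0.008, -1.0]]
force: [-1.2, -0.2, -0.3]
grip_width: 0.0144
grasp_force: 60.4
```

>>> {"fn": "apply_moves", "kwargs": {"series": [[255,[0,0,0.7],0],[255,[0,0,0.5],0],[255,[0,0,0.2],0],[255,[0,0,0],0],[255,[0,0,0],0]]}}

```text
time_s: 35.65
tool_pos: [0.6283, -0.0912, -0.0043]
orientation: [[-0.196, 0.981, -0.005], [0.981, 0.196, -0.008], [-0.007, -0.007, -1.0]]
force: [-0.6, 0.0, -0.7]
grip_width: 0.0142
grasp_force: 60.4
```

>>> {"fn": "apply_moves", "kwargs": {"series": [[165,[0,0,0],0],[165,[0,0,0],0],[165,[0,0,0],0],[165,[0,0,-1],0],[165,[0,0,-2],0]]}}

```text
time_s: 36.15
tool_pos: [0.6272, -0.0908, 0.0247]
orientation: [[-0.197, 0.98, -0.008], [0.98, 0.197, -0.008], [-0.006, -0.01, -1.0]]
force: [-0.3, 0.9, 0.2]
grip_width: 0.0305
grasp_force: 0.0
```

>>> {"fn": "apply_moves", "kwargs": {"series": [[165,[0,0,-3],0],[165,[0,0,-4],0],[165,[0,0,-4],0],[165,[0,0,-2],0],[165,[0,0,0],0]]}}

```text
time_s: 36.65
tool_pos: [0.6308, -0.0894, 0.1596]
orientation: [[-0.197, 0.98, -0.0], [0.98, 0.197, -0.009], [-0.009, -0.002, -1.0]]
force: [0.1, -0.0, -0.3]
grip_width: 0.0302
grasp_force: 0.0
```

```bash
python3 - <<'E'
from h import *
o=get_obs(); plan(.425,.115,.13,101.3)
E
```

```text
shift cm [ 24.11 -16.15   2.77] turn 0.001 | at [ 0.6308 -0.0894  0.1596] yaw 101.34 w 0.0302 F [ 0.1 -0.  -0.3] t 36.65
```

>>> {"fn": "apply_moves", "kwargs": {"series": [[135,[3,-2,0],0],[135,[3.5,-2.3,0],0],[135,[3.5,-2.4,0],0],[135,[3.5,-2.4,0],0],[135,[3.5,-2.4,0],0]]}}

```text
time_s: 37.15
tool_pos: [0.4811, 0.0553, 0.1542]
orientation: [[-0.196, 0.981, -0.007], [0.981, 0.196, -0.009], [-0.007, -0.008, -1.0]]
force: [0.7, 1.0, 1.7]
grip_width: 0.0403
grasp_force: 0.0
```

>>> {"fn": "apply_moves", "kwargs": {"series": [[135,[3.5,-2.4,1],0],[135,[3.5,-2.3,1.7],0],[135,[0,0,0],0],[135,[0,0,0],0],[135,[0,0,0],0]]}}

```text
time_s: 37.65
tool_pos: [0.4235, 0.1127, 0.1279]
orientation: [[-0.195, 0.981, -0.006], [0.981, 0.195, -0.008], [-0.007, -0.007, -1.0]]
force: [0.4, -0.6, -0.2]
grip_width: 0.0402
grasp_force: 0.0
```

```bash
python3 - <<'E'
from h import *; import pickle
im,C,o=snap("wrist","w11"); plan(.422,.175,.1); pickle.dump((C,o),open("w11.pkl","wb"))
parts(im,C,300,.006,236)
u,v=proj(C,[.422,.175,.042])[0].astype(int); print(u,v)
a=im[max(v-50,0):v+50,u-50:u+50]; print(max(v-50,0),u-50)
g=cv2.cvtColor(a,cv2.COLOR_BGR2GRAY)
cv2.imwrite("pics/crop6.png",cv2.resize(a,(500,500),interpolation=cv2.INTER_CUBIC))
# straight segments near knob
L=cv2.createLineSegmentDetector().detect(cv2.resize(g,None,fx=4,fy=4,interpolation=cv2.INTER_CUBIC))[0][:,0]/4
for l in L:
    if np.hypot(l[2]-l[0],l[3]-l[1])>9:
        P=ray(C,l.reshape(2,2)+[u-50,max(v-50,0)],.042); d=P[1]-P[0]; print(l.round(1),"ang%90",round(np.degrees(np.arctan2(d[1],d[0]))%90,1),"len",round(np.linalg.norm(d)*1000,1),P.mean(0)[:2])
E
```

```text
shift cm [6.16 1.07 2.75] turn None | at [0.4236 0.1127 0.1279] yaw 101.24 w 0.0402 F [-0.2 -0.4 -0.1] t 37.7
[290, 71, 71, 73, 4091] [325.2 106.9] [0.4188 0.1756] fill 1.01 rect [array([418.8, 174.5]), array([61. , 60.3]), np.float64(11.3)]
[598, 144, 42, 58, 558] [614.  170.6] [0.6879 0.1721] fill 0.32 rect [array([702.1, 172.7]), array([42.5, 49.7]), np.float64(2.2)]
330 110
60 280
[21.4 81.2 28.6 90.7] ang%90 48.3 len 9.3 [0.4083 0.1447]
[20.2 74.8 13.5 66. ] ang%90 48.3 len 8.4 [0.3999 0.1554]
[51.2 37.  33.9 44.9] ang%90 35.0 len 14.2 [0.4149 0.1807]
[ 9.1 51.1  9.6 39.2] ang%90 7.6 len 8.7 [0.3909 0.1728]
[11.3 32.1 21.5 18. ] ang%90 63.5 len 12.6 [0.3936 0.188 ]
[33.3 45.7 40.7 63.3] ang%90 34.8 len 14.2 [0.4128 0.1701]
[32.6 83.2 19.9 74.5] ang%90 66.6 len 11.9 [0.4082 0.1504]
[37.9  9.7 47.7 10.1] ang%90 9.1 len 7.1 [0.4107 0.2022]
[42.9 63.2 59.1 55.8] ang%90 35.7 len 13.5 [0.424  0.1686]
[67.6 76.8 58.1 82.7] ang%90 43.4 len 8.6 [0.4362 0.1553]
[23.2 16.9 34.9 11.1] ang%90 36.3 len 9.5 [0.4013 0.1974]
[59.1 54.4 51.8 38.2] ang%90 36.9 len 13.1 [0.4253 0.1788]
[50.8 84.5 38.6 84.8] ang%90 12.7 len 9.6 [0.4232 0.1488]
[56.7 11.6 65.9 15.2] ang%90 80.8 len 7.3 [0.4244 0.2024]
[77.5 28.8 80.7 37.3] ang%90 34.2 len 6.6 [0.4405 0.1916]
[81.5 55.3 76.8 66.8] ang%90 80.6 len 9.2 [0.4453 0.1717]
[81.8 40.8 81.7 55.2] ang%90 13.1 len 10.5 [0.445  0.1815]
[72.3 20.8 77.5 29.6] ang%90 44.5 len 7.4 [0.4361 0.1964]
```

View pics/crop6.png

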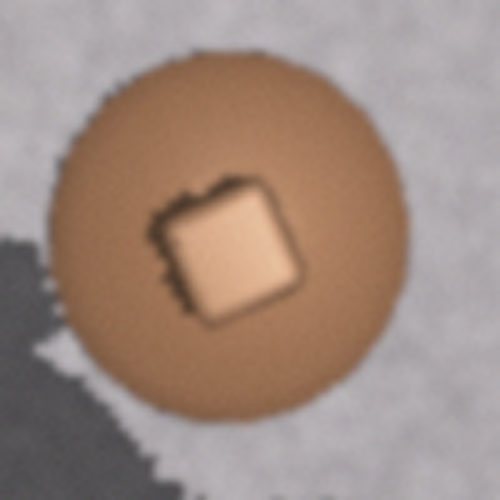

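The crop shows the square knob's top with corners near (265,178), (302,275), (213,325) and (172,230). Its edges are at 35.6° (mod 90), and its centre at about (0.419, 0.1748) agrees with the disc centre.

>>> {"fn": "apply_moves", "kwargs": {"series": [[135,[0,0,0],-0.142],[135,[0,0,0],-0.142],[135,[0,0,0],-0.142],[135,[0,0,0],0],[135,[0,0,0],0]]}}

```text
time_s: 38.2
tool_pos: [0.4232, 0.1131, 0.1277]
orientation: [[-0.58, 0.815, -0.006], [0.815, 0.58, -0.008], [-0.003, -0.009, -1.0]]
force: [0.4, 0.2, -0.2]
grip_width: 0.0401
grasp_force: 0.0
```

```bash
python3 - <<'E'
from h import *
o=get_obs(); plan(.419,.1748,.007,125.6); print(np.round(o["q"],1),o["orientation"])
E
```

```text
shift cm [ 5.31  3.34 12.03] turn -0.003 | at [0.4232 0.1131 0.1277] yaw 125.43 w 0.0401 F [ 0.4  0.2 -0.2] t 38.2
[ 45.6   5.2 -67.7 113.4   5.6  65.2  11.1] [[-0.5797  0.8148 -0.0061]
 [ 0.8148  0.5797 -0.0076]
 [-0.0026 -0.0094 -1.    ]]
```

>>> {"fn": "apply_moves", "kwargs": {"series": [[135,[2,1.3,0],-0.003],[135,[2,1.3,0],0],[135,[1.3,0.75,1],0],[135,[0,0,3],0],[135,[0,0,2],0]]}}

```text
time_s: 38.7
tool_pos: [0.4184, 0.1757, 0.0658]
orientation: [[-0.583, 0.812, -0.007], [0.812, 0.583, -0.008], [-0.003, -0.01, -1.0]]
force: [0.1, -0.4, 1.2]
grip_width: 0.0403
grasp_force: 0.0
```

>>> {"fn": "apply_moves", "kwargs": {"series": [[135,[0,0,1.5],0],[135,[0,0,1],0],[135,[0,0,0],0],[135,[0,0,0],0],[135,[0,0,0],0]]}}

```text
time_s: 39.2
tool_pos: [0.419, 0.1755, 0.0429]
orientation: [[-0.586, 0.811, -0.005], [0.811, 0.586, -0.008], [-0.004, -0.009, -1.0]]
force: [-0.3, -0.3, -0.5]
grip_width: 0.04
grasp_force: 0.0
```

```bash
python3 - <<'E'
from h import *
o=get_obs(); plan(.419,.1748,.007,125.6)
E
```

```text
shift cm [-0.04 -0.01  3.59] turn 0.004 | at [0.419  0.1755 0.0429] yaw 125.85 w 0.04 F [-0.3 -0.3 -0.5] t 39.2
```

>>> {"fn": "apply_moves", "kwargs": {"series": [[135,[0,0,1.2],0],[135,[0,0,1],0],[135,[0,0,0.8],0],[135,[0,0,0.5],0],[135,[0,0,0],0]]}}

```text
time_s: 39.7
tool_pos: [0.4175, 0.175, 0.0063]
orientation: [[-0.587, 0.81, -0.007], [0.81, 0.587, -0.008], [-0.002, -0.011, -1.0]]
force: [0.7, -0.4, 0.8]
grip_width: 0.0401
grasp_force: 0.0
```

>>> {"fn": "apply_moves", "kwargs": {"series": [[255,[0,0,0],0],[255,[0,0,0],0],[255,[0,0,0],0],[255,[0,0,0],0],[255,[0,0,0],0]]}}

```text
time_s: 40.2
tool_pos: [0.4185, 0.1753, 0.0076]
orientation: [[-0.587, 0.81, -0.005], [0.81, 0.586, -0.008], [-0.004, -0.009, -1.0]]
force: [-2.3, -0.7, 5.7]
grip_width: 0.0168
grasp_force: 59.4
```

>>> {"fn": "apply_moves", "kwargs": {"series": [[255,[0,0,-1],0],[255,[0,0,-3],0],[255,[0,0,-4],0],[255,[0,0,-4],0],[255,[0,0,0],0]]}}

```text
time_s: 40.7
tool_pos: [0.4213, 0.1775, 0.1319]
orientation: [[-0.587, 0.81, 0.001], [0.81, 0.587, -0.008], [-0.007, -0.004, -1.0]]
force: [0.4, -0.1, -0.4]
grip_width: 0.0167
grasp_force: 58.8
```

>>> {"fn": "apply_moves", "kwargs": {"series": [[255,[0,0,0],0.143],[255,[0,0,0],0.143],[255,[0,0,0],0.142],[255,[0,0,0],0],[255,[0,0,0],0]]}}

```text
time_s: 41.2
tool_pos: [0.4187, 0.176, 0.127]
orientation: [[-0.202, 0.979, -0.006], [0.979, 0.202, -0.009], [-0.007, -0.008, -1.0]]
force: [-0.7, 0.3, -0.5]
grip_width: 0.0164
grasp_force: 58.8
```

```bash
python3 - <<'E'
from h import *
o=get_obs(); plan(*bw(-.054,.048,.13),101.3); print(np.round(o["q"],1),o["grasp_force"])
E
```

```text
shift cm [-20.63   5.95  -0.19] turn 0.006 | at [0.4187 0.176  0.127 ] yaw 101.65 w 0.0164 F [-0.7  0.3 -0.5] t 41.2
[ 34.6   9.  -66.4 111.4   9.3  65.8 -23.7] 58.792887926101685
```

>>> {"fn": "apply_moves", "kwargs": {"series": [[255,[-3,0.9,0],0.006],[255,[-4.3,1.25,0],0],[255,[-4.3,1.25,0],0],[255,[-4.3,1.25,0],0],[255,[-4.3,1.2,0],0]]}}

```text
time_s: 41.7
tool_pos: [0.5157, -0.0128, 0.1281]
orientation: [[-0.195, 0.981, -0.006], [0.981, 0.195, -0.009], [-0.007, -0.008, -1.0]]
force: [0.5, 0.1, -0.1]
grip_width: 0.0167
grasp_force: 58.8
```

>>> {"fn": "apply_moves", "kwargs": {"series": [[255,[-0.4,0.1,1],0],[255,[0,0,2],0],[255,[0,0,1],0],[255,[0,0,0],0],[255,[0,0,0],0]]}}

```text
time_s: 42.2
tool_pos: [0.5167, -0.0144, 0.0885]
orientation: [[-0.193, 0.981, -0.006], [0.981, 0.193, -0.008], [-0.007, -0.007, -1.0]]
force: [0.4, 0.1, -0.1]
grip_width: 0.0166
grasp_force: 58.8
```

```bash
python3 - <<'E'
from h import *
o=get_obs(); plan(*bw(-.054,.048,.0145),101.3); print(np.round(o["q"],1),o["orientation"])
E
```

```text
shift cm [0.05 0.25 7.4 ] turn -0.003 | at [ 0.5167 -0.0144  0.0885] yaw 101.16 w 0.0166 F [ 0.4  0.1 -0.1] t 42.2
[ 44.1  20.5 -55.4 105.6  19.1  64.1  -7.1] [[-0.1935  0.9811 -0.0059]
 [ 0.9811  0.1934 -0.0081]
 [-0.0068 -0.0074 -0.9999]]
```

>>> {"fn": "apply_moves", "kwargs": {"series": [[255,[0,0.25,2.5],0],[255,[0,0,2],0],[255,[0,0,1.5],0],[255,[0,0,1],0],[255,[0,0,0.4],0]]}}

```text
time_s: 42.7
tool_pos: [0.5186, -0.015, 0.0138]
orientation: [[-0.192, 0.981, -0.006], [0.981, 0.192, -0.008], [-0.007, -0.008, -1.0]]
force: [0.1, 0.5, -0.8]
grip_width: 0.0169
grasp_force: 58.8
```

>>> {"fn": "apply_moves", "kwargs": {"series": [[255,[0,0,0],0],[255,[0,0,0],0],[165,[0,0,0],0],[165,[0,0,0],0],[165,[0,0,0],0]]}}

```text
time_s: 43.2
tool_pos: [0.5189, -0.0151, 0.0144]
orientation: [[-0.192, 0.981, -0.005], [0.981, 0.192, -0.008], [-0.007, -0.007, -1.0]]
force: [0.4, -0.5, -0.1]
grip_width: 0.03
grasp_force: 0.0
```

>>> {"fn": "apply_moves", "kwargs": {"series": [[165,[0,0,-1],0],[165,[0,0,-2],0],[165,[0,0,-4],0],[165,[0,0,-4],0],[165,[0,0,0],0]]}}

```text
time_s: 43.7
tool_pos: [0.5223, -0.0135, 0.1298]
orientation: [[-0.192, 0.981, 0.002], [0.981, 0.192, -0.009], [-0.01, -0.0, -1.0]]
force: [0.8, 0.2, -0.1]
grip_width: 0.0299
grasp_force: 0.0
```

>>> {"fn": "apply_moves", "kwargs": {"series": [[135,[4,-1.3,0],0],[135,[4.5,-1.4,0],0],[135,[4.5,-1.4,0],0],[135,[4.5,-1.4,0],0],[135,[4.5,-1.4,0],0]]}}

```text
time_s: 44.2
tool_pos: [0.4083, 0.1898, 0.1234]
orientation: [[-0.191, 0.981, -0.005], [0.981, 0.191, -0.009], [-0.008, -0.007, -1.0]]
force: [1.2, 0.4, -0.6]
grip_width: 0.0398
grasp_force: 0.0
```

>>> {"fn": "apply_moves", "kwargs": {"series": [[135,[4.5,-1.4,0],0],[135,[4.5,-1.4,0],0],[135,[3,-1,0],0],[135,[0,0,0],0],[135,[0,0,0],0]]}}

```text
time_s: 44.7
tool_pos: [0.3487, 0.2994, 0.1227]
orientation: [[-0.194, 0.981, -0.006], [0.981, 0.194, -0.009], [-0.007, -0.008, -1.0]]
force: [-0.4, -1.3, 0.7]
grip_width: 0.0402
grasp_force: 0.0
```

```bash
cat >> h.py <<'E'
def knob(im,C,p,r=.013):
    "edges of the knob's top near world p: angle mod 90 and midpoint"
    u,v=proj(C,[p[0],p[1],.042])[0].astype(int); a,b=max(v-45,0),u-45
    g=cv2.cvtColor(im[a:v+45,b:u+45],cv2.COLOR_BGR2GRAY)
    for l in cv2.createLineSegmentDetector().detect(cv2.resize(g,None,fx=4,fy=4,interpolation=cv2.INTER_CUBIC))[0][:,0]/4:
        P=ray(C,l.reshape(2,2)+[b,a],.042); d=P[1]-P[0]; n=np.linalg.norm(d)
        if n>.008 and np.linalg.norm(P.mean(0)[:2]-p)<.022: print("ang%90",round(np.degrees(np.arctan2(d[1],d[0]))%90,1),"len",round(n*1000,1),P.mean(0)[:2])
E
python3 - <<'E'
from h import *
im,C,o=snap("wrist","w12"); plan(.448,.386,.1); print(np.round(o["q"],1))
parts(im,C,300,.006,236)
knob(im,C,np.array([.448,.386]))
E
```

```text
shift cm [ 6.71 11.37  2.12] turn None | at [0.3494 0.2985 0.1226] yaw 101.05 w 0.0401 F [ 1.   1.  -0.7] t 44.75
[ 19.2  12.3 -70.2 110.8  12.7  66.1 -44.7]
[568, 0, 72, 186, 8169] [608.7 101.2] [0.5761 0.4131] fill 0.82 rect [array([573.9, 407.3]), array([ 57.6, 158.4]), np.float64(27.7)]
[413, 62, 75, 76, 4414] [450.2  99.3] [0.4457 0.3888] fill 1.01 rect [array([445.7, 387.7]), array([61.5, 61. ]), np.float64(20.1)]
ang%90 43.8 len 8.1 [0.4299 0.3924]
ang%90 45.9 len 13.5 [0.4398 0.393 ]
ang%90 88.8 len 10.1 [0.4397 0.3758]
ang%90 18.7 len 12.0 [0.4383 0.3971]
ang%90 39.7 len 10.8 [0.439  0.3833]
ang%90 54.0 len 9.1 [0.4544 0.37  ]
ang%90 15.7 len 9.9 [0.4583 0.3936]
```

>>> {"fn": "apply_moves", "kwargs": {"series": [[135,[0,3.8,0],0],[135,[0,3.8,0],0],[135,[0,3.7,0],0],[135,[0,0,0],0],[135,[0,0,0],0]]}}

```text
time_s: 45.25
tool_pos: [0.4609, 0.3194, 0.1211]
orientation: [[-0.189, 0.982, -0.008], [0.982, 0.189, -0.008], [-0.007, -0.009, -1.0]]
force: [-1.1, 0.7, -0.1]
grip_width: 0.0404
grasp_force: 0.0
```

```bash
python3 - <<'E'
from h import *
im,C,o=snap("wrist","w13"); plan(.447,.387,.1); print(np.round(o["q"],1))
parts(im,C,300,.006,236)
knob(im,C,np.array([.447,.387]))
E
```

```text
shift cm [6.87 0.02 2.09] turn None | at [0.4601 0.3197 0.1214] yaw 100.97 w 0.0402 F [-1.3  0.2 -0.5] t 45.3
[  9.4  27.4 -61.3  96.9  25.2  71.6 -46.9]
[435, 0, 205, 199, 35993] [544.8  93.4] [0.6326 0.4277] fill 1.0 rect [array([638.1, 417.1]), array([190. , 159.5]), np.float64(10.8)]
[279, 58, 73, 77, 4398] [315.   96.3] [0.446  0.3893] fill 1.01 rect [array([446.1, 388.6]), array([60.6, 61. ]), np.float64(11.0)]
ang%90 44.9 len 13.5 [0.4519 0.3829]
ang%90 44.8 len 13.4 [0.4516 0.3933]
ang%90 43.3 len 13.4 [0.4412 0.3934]
ang%90 43.8 len 14.9 [0.4405 0.3829]
ang%90 44.7 len 13.7 [0.4381 0.3815]
```

>>> {"fn": "apply_moves", "kwargs": {"series": [[135,[0,0,0],-0.145],[135,[0,0,0],-0.145],[135,[0,0,0],-0.145],[135,[0,0,0],-0.145],[135,[0,0,0],0]]}}

```text
time_s: 45.8
tool_pos: [0.4597, 0.3199, 0.1219]
orientation: [[-0.7, 0.714, -0.006], [0.714, 0.7, -0.009], [-0.002, -0.01, -1.0]]
force: [-1.3, -0.7, -1.4]
grip_width: 0.0402
grasp_force: 0.0
```

```bash
python3 - <<'E'
from h import *
o=get_obs(); plan(.4463,.3881,.007,134.2); print(np.round(o["q"],1))
E
```

```text
shift cm [ 5.84  3.94 11.43] turn 0.004 | at [0.4597 0.3199 0.1219] yaw 134.41 w 0.0402 F [-1.3 -0.7 -1.4] t 45.8
[ 13.3  30.9 -68.   96.9  29.9  73.5 -16.7]
```

>>> {"fn": "apply_moves", "kwargs": {"series": [[135,[2,1.4,0],0.003],[135,[2,1.3,0],0],[135,[1.85,1.25,1],0],[135,[0,0,3],0],[135,[0,0,2],0]]}}

```text
time_s: 46.3
tool_pos: [0.4464, 0.3897, 0.0602]
orientation: [[-0.694, 0.72, -0.006], [0.72, 0.693, -0.009], [-0.002, -0.01, -1.0]]
force: [-0.1, -0.3, 0.7]
grip_width: 0.04
grasp_force: 0.0
```

>>> {"fn": "apply_moves", "kwargs": {"series": [[135,[0,0,1.5],0],[135,[0,0,0.5],0],[135,[0,0,0],0],[135,[0,0,0],0],[135,[0,0,0],0]]}}

```text
time_s: 46.8
tool_pos: [0.4477, 0.3898, 0.0422]
orientation: [[-0.695, 0.719, -0.005], [0.719, 0.695, -0.007], [-0.002, -0.009, -1.0]]
force: [-0.4, 0.6, 1.4]
grip_width: 0.0402
grasp_force: 0.0
```

```bash
python3 - <<'E'
from h import *
o=get_obs(); plan(.4463,.3881,.007,134.2); print(np.round(o["q"],1),o["orientation"])
E
```

```text
shift cm [-0.02 -0.19  3.52] turn -0.002 | at [0.4477 0.3898 0.0422] yaw 134.06 w 0.0402 F [-0.4  0.6  1.4] t 46.8
[  0.4  39.1 -61.7  96.   36.7  68.3 -26.5] [[-0.6954  0.7186 -0.0049]
 [ 0.7186  0.6953 -0.0074]
 [-0.0019 -0.0086 -1.    ]]
```

>>> {"fn": "apply_moves", "kwargs": {"series": [[135,[0,-0.2,1.2],0],[135,[0,0,1],0],[135,[0,0,0.8],0],[135,[0,0,0.5],0],[135,[0,0,0],0]]}}

```text
time_s: 47.3
tool_pos: [0.4451, 0.3874, 0.0052]
orientation: [[-0.696, 0.718, -0.007], [0.718, 0.696, -0.009], [-0.002, -0.012, -1.0]]
force: [0.2, 0.5, -0.8]
grip_width: 0.0404
grasp_force: 0.0
```

>>> {"fn": "apply_moves", "kwargs": {"series": [[255,[0,0,0],0],[255,[0,0,0],0],[255,[0,0,0],0],[255,[0,0,0],0],[255,[0,0,0],0]]}}

```text
time_s: 47.8
tool_pos: [0.4457, 0.3881, 0.0067]
orientation: [[-0.696, 0.718, -0.005], [0.718, 0.696, -0.008], [-0.002, -0.009, -1.0]]
force: [-2.8, -0.9, 5.3]
grip_width: 0.0166
grasp_force: 60.0
```

>>> {"fn": "apply_moves", "kwargs": {"series": [[255,[0,0,-1],0],[255,[0,0,-3],0],[255,[0,0,-4],0],[255,[0,0,-4],0],[255,[0,0,0],0]]}}

```text
time_s: 48.3
tool_pos: [0.4476, 0.3911, 0.1319]
orientation: [[-0.696, 0.718, -0.0], [0.718, 0.696, -0.003], [-0.002, -0.003, -1.0]]
force: [-0.2, 0.5, -1.0]
grip_width: 0.0166
grasp_force: 59.4
```

>>> {"fn": "apply_moves", "kwargs": {"series": [[255,[0,0,0],0.143],[255,[0,0,0],0.143],[255,[0,0,0],0.143],[255,[0,0,0],0.143],[255,[0,0,0],0]]}}

```text
time_s: 48.8
tool_pos: [0.4462, 0.3885, 0.1261]
orientation: [[-0.194, 0.981, -0.006], [0.981, 0.194, -0.009], [-0.008, -0.007, -1.0]]
force: [0.1, -0.1, -0.4]
grip_width: 0.0169
grasp_force: 59.3
```

```bash
python3 - <<'E'
from h import *
o=get_obs(); plan(*bw(-.054,-.048,.13),101.3); print(np.round(o["q"],1),o["grasp_force"])
E
```

```text
shift cm [-50.49  -0.7    0.01] turn -0.002 | at [0.4462 0.3885 0.1261] yaw 101.2 w 0.0169 F [ 0.1 -0.1 -0.4] t 48.8
[ -0.6  30.6 -59.4  92.   27.2  73.8 -53.3] 59.29008185863495
```

>>> {"fn": "apply_moves", "kwargs": {"series": [[255,[-3,0,0],0],[255,[-4.3,-0.1,0],0],[255,[-4.3,-0.1,0],0],[255,[-4.3,-0.1,0],0],[255,[-4.3,-0.1,0],0]]}}

```text
time_s: 49.3
tool_pos: [0.482, 0.188, 0.1275]
orientation: [[-0.201, 0.98, -0.006], [0.979, 0.201, -0.009], [-0.007, -0.008, -1.0]]
force: [1.7, -0.2, -1.6]
grip_width: 0.017
grasp_force: 59.3
```

>>> {"fn": "apply_moves", "kwargs": {"series": [[255,[-4.3,-0.1,0],0],[255,[-4.3,0,0],0],[255,[-4.3,0,0],0],[255,[-4.3,0,0],0],[255,[-4.3,0,0],0]]}}

```text
time_s: 49.8
tool_pos: [0.5232, -0.0231, 0.1292]
orientation: [[-0.201, 0.98, -0.006], [0.98, 0.201, -0.009], [-0.008, -0.008, -1.0]]
force: [0.7, 0.5, -0.4]
grip_width: 0.0167
grasp_force: 59.3
```

>>> {"fn": "apply_moves", "kwargs": {"series": [[255,[-4.3,0,0],0],[255,[-4,0,0],0],[255,[0,0,2],0],[255,[0,0,2],0],[255,[0,0,0],0]]}}

```text
time_s: 50.3
tool_pos: [0.5375, -0.1029, 0.0873]
orientation: [[-0.2, 0.98, -0.01], [0.98, 0.2, -0.007], [-0.005, -0.011, -1.0]]
force: [0.1, 0.4, -1.6]
grip_width: 0.0171
grasp_force: 59.3
```

```bash
python3 - <<'E'
from h import *
o=get_obs(); plan(*bw(-.054,-.048,.0137),101.3); print(np.round(o["q"],1),o["grasp_force"])
E
```

```text
shift cm [-0.48 -0.03  7.37] turn 0.004 | at [ 0.5375 -0.1029  0.0873] yaw 101.54 w 0.0171 F [ 0.1  0.4 -1.6] t 50.3
[ 51.3  25.3 -55.3 101.1  23.   66.3   0.4] 59.269970655441284
```

>>> {"fn": "apply_moves", "kwargs": {"series": [[255,[-0.45,0,2.5],0],[255,[0,0,2],0],[255,[0,0,1.5],0],[255,[0,0,1],0],[255,[0,0,0.37],0]]}}

```text
time_s: 50.8
tool_pos: [0.5397, -0.1075, 0.0157]
orientation: [[-0.198, 0.98, -0.007], [0.98, 0.198, -0.008], [-0.007, -0.008, -1.0]]
force: [0.4, 1.0, 0.1]
grip_width: 0.0168
grasp_force: 59.3
```

>>> {"fn": "apply_moves", "kwargs": {"series": [[255,[0,0,0],0],[255,[0,0,0],0],[165,[0,0,0],0],[165,[0,0,0],0],[165,[0,0,0],0]]}}

```text
time_s: 51.3
tool_pos: [0.5401, -0.1079, 0.0164]
orientation: [[-0.196, 0.981, -0.005], [0.98, 0.196, -0.009], [-0.007, -0.007, -1.0]]
force: [-0.6, 0.3, -1.1]
grip_width: 0.0303
grasp_force: 0.0
```

>>> {"fn": "apply_moves", "kwargs": {"series": [[165,[0,0,-1],0],[165,[0,0,-2],0],[165,[0,0,-4],0],[165,[0,0,-4],0],[165,[0,0,-4],0]]}}

```text
time_s: 51.8
tool_pos: [0.5406, -0.1061, 0.1684]
orientation: [[-0.197, 0.98, -0.006], [0.98, 0.197, -0.008], [-0.007, -0.007, -1.0]]
force: [0.1, -1.3, -0.3]
grip_width: 0.03
grasp_force: 0.0
```

>>> {"fn": "apply_moves", "kwargs": {"series": [[255,[-4,0,-4],0],[255,[-4,0,-4],0],[255,[-4,0,-4],0],[255,[0,0,0],0],[255,[0,0,0],0]]}}

```text
time_s: 52.3
tool_pos: [0.5624, -0.2099, 0.2738]
orientation: [[-0.196, 0.981, -0.005], [0.981, 0.196, -0.008], [-0.007, -0.006, -1.0]]
force: [1.2, 0.5, 0.4]
grip_width: 0.0003
grasp_force: 0.0
```

```bash
python3 - <<'E'
from h import *
w,C,o=snap("wrist","w14"); plan(*bw(.17,0,.28),101.3); print(np.round(o["q"],1))
s,Cs,_=snap("side","s14"); c,Cc,_=snap("scene","c14")
cv2.imwrite("pics/v14.png",np.vstack([np.hstack([w[:260,:],np.zeros((260,160,3),np.uint8)]),np.hstack([cv2.resize(s[80:280,260:520],None,fx=1.5,fy=1.5),cv2.resize(c[100:300,150:410],None,fx=1.5,fy=1.5),np.zeros((300,20,3),np.uint8)])]))
P=[bw(x,y,z) for x,y,z in((.03,.048,.02),(.03,-.048,.02),(-.054,.048,.02),(-.054,-.048,.02))]
print(proj(C,P).round(),proj(Cs,P).round(),proj(Cc,P).round())
E
```

```text
shift cm [15.1  21.97 -0.97] turn 0.001 | at [ 0.562  -0.2087  0.2729] yaw 101.38 w -0.0002 F [ 0.3  0.3 -0.8] t 52.35
[ 57.2  23.1 -55.6  79.4  19.4  87.5  14.2]
[[387. -24.]
 [382.  67.]
 [313. -24.]
 [313.  67.]] [[324. 199.]
 [325. 177.]
 [350. 199.]
 [350. 178.]] [[304. 212.]
 [278. 230.]
 [287. 193.]
 [261. 211.]]
```

View pics/v14.png

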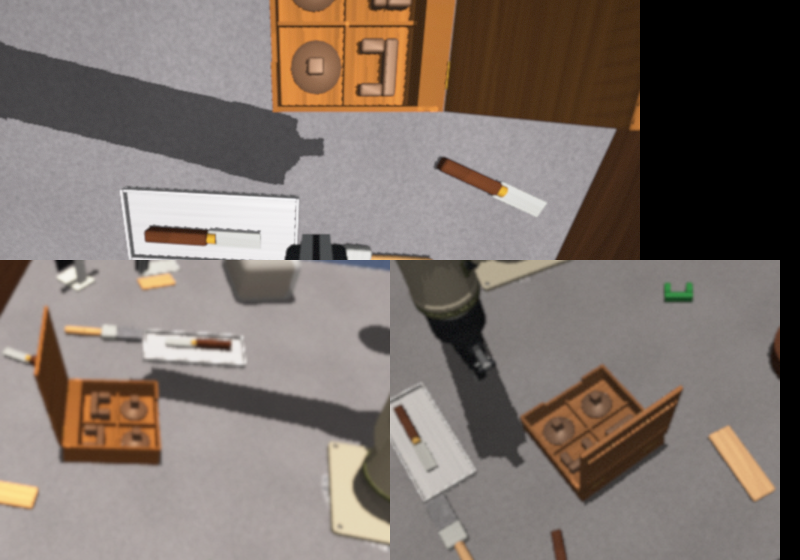

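The picture shows all four parts flat, one to a compartment: covers at (315,65) and above it, ears at (378,68) and above it. The knife is in its tray at (200,237) and the bench is clear of clay parts. To close the lid I turn the shut fingers so they are narrow towards it and fly over behind it.

>>> {"fn": "apply_moves", "kwargs": {"series": [[255,[0,0,-0.3],0.143],[255,[0,0,-0.3],0.143],[255,[0,0,-0.3],0.143],[255,[0,0,-0.3],0.143],[255,[0,0,-0.3],0.143]]}}

```text
time_s: 52.95
tool_pos: [0.5619, -0.2082, 0.2873]
orientation: [[0.498, 0.867, -0.007], [0.867, -0.498, -0.008], [-0.011, -0.002, -1.0]]
force: [-0.4, 0.2, -1.4]
grip_width: 0.0002
grasp_force: 0.0
```

>>> {"fn": "apply_moves", "kwargs": {"series": [[255,[0,0,0],0.143],[255,[0,0,0],0.143],[255,[0,0,0],0.143],[255,[0,0,0],0.143],[255,[0,0,0],0.143]]}}

```text
time_s: 53.45
tool_pos: [0.5619, -0.2082, 0.2872]
orientation: [[0.945, 0.328, -0.007], [0.328, -0.945, -0.008], [-0.01, 0.005, -1.0]]
force: [0.3, 0.2, 0.2]
grip_width: 0.0001
grasp_force: 0.0
```

>>> {"fn": "apply_moves", "kwargs": {"series": [[255,[3,0,0],0.143],[255,[4,0,0],0],[255,[4,0,0],0],[255,[4,0,0],0],[255,[4,0,0],0]]}}

```text
time_s: 53.95
tool_pos: [0.7485, -0.1671, 0.2856]
orientation: [[0.981, 0.195, -0.007], [0.195, -0.981, -0.008], [-0.009, 0.007, -1.0]]
force: [0.2, -0.0, 1.4]
grip_width: 0.0001
grasp_force: 0.0
```

```bash
python3 - <<'E'
from h import *
o=get_obs(); plan(*bw(.185,0,.28),11.3); print(np.round(o["q"],1),o["orientation"],wb(o["tool_pos"]))
E
```

```text
shift cm [  4.35 -14.72   0.43] turn -0.001 | at [ 0.7485 -0.1671  0.2856] yaw 11.26 w 0.0001 F [ 0.2 -0.   1.4] t 53.95
[ 25.1  42.4 -37.5  44.8  25.   98.8 -79.3] [[ 0.9807  0.1954 -0.0072]
 [ 0.1953 -0.9807 -0.0083]
 [-0.0087  0.0067 -0.9999]] [ 0.1414 -0.1472  0.2856]
```

>>> {"fn": "apply_moves", "kwargs": {"series": [[255,[4.3,0,0],0],[255,[0,-4,0],0],[255,[0,-4,0],0],[255,[0,-4,0],0],[255,[0,-2.7,0],0]]}}

```text
time_s: 54.45
tool_pos: [0.7562, -0.0118, 0.2846]
orientation: [[0.98, 0.2, -0.007], [0.2, -0.98, -0.006], [-0.009, 0.005, -1.0]]
force: [-0.0, 0.5, 0.9]
grip_width: 0.0
grasp_force: 0.0
```

>>> {"fn": "apply_moves", "kwargs": {"series": [[255,[0,0,2],0],[255,[0,0,3],0],[255,[0,0,2.5],0],[255,[0,0,1],0],[255,[0,0,0],0]]}}

```text
time_s: 54.95
tool_pos: [0.7559, -0.0172, 0.1987]
orientation: [[0.981, 0.196, -0.009], [0.196, -0.981, -0.008], [-0.01, 0.006, -1.0]]
force: [-0.2, -0.2, 0.6]
grip_width: -0.0
grasp_force: 0.0
```

```bash
python3 - <<'E'
from h import *
o=get_obs(); plan(*bw(.148,0,.198),11.3); print(np.round(o["q"],1),wb(o["tool_pos"]))
E
```

```text
shift cm [-3.   -0.16  0.1 ] turn -0.0 | at [ 0.7559 -0.0172  0.1987] yaw 11.29 w -0.0 F [-0.2 -0.2  0.6] t 54.95
[ 17.8  42.  -38.9  57.2  25.2  88.6 -92.8] [ 0.178  -0.0016  0.1987]
```

>>> {"fn": "apply_moves", "kwargs": {"series": [[255,[-1.5,0,0],0],[255,[-1.5,0,0],0],[255,[-1.45,0,-0.2],0],[255,[-1.45,0,-0.15],0],[255,[0,0,0],0]]}}

```text
time_s: 55.45
tool_pos: [0.6989, -0.0293, 0.207]
orientation: [[0.981, 0.195, -0.003], [0.194, -0.981, -0.009], [-0.005, 0.008, -1.0]]
force: [0.3, -0.1, 0.2]
grip_width: 0.0001
grasp_force: 0.0
```

>>> {"fn": "apply_moves", "kwargs": {"series": [[255,[-1.5,0,0],0],[255,[-1.5,0,0.1],0],[255,[-1.45,0,0.25],0],[255,[-1.45,0,0.35],0],[255,[-1.35,0,0.5],0]]}}

```text
time_s: 55.95
tool_pos: [0.6287, -0.0428, 0.1945]
orientation: [[0.981, 0.195, -0.003], [0.195, -0.981, -0.008], [-0.004, 0.007, -1.0]]
force: [1.1, 1.2, 1.2]
grip_width: 0.0003
grasp_force: 0.5
```

>>> {"fn": "apply_moves", "kwargs": {"series": [[255,[-1.35,0,0.6],0],[255,[-1.25,0,0.75],0],[255,[-1.25,0,0.85],0],[255,[-1.1,0,1],0],[255,[-1.1,0,1],0]]}}

```text
time_s: 56.45
tool_pos: [0.5692, -0.055, 0.1525]
orientation: [[0.981, 0.196, -0.003], [0.196, -0.981, -0.008], [-0.005, 0.007, -1.0]]
force: [0.7, 1.2, -0.8]
grip_width: -0.0003
grasp_force: 0.3
```

```bash
python3 - <<'E'
from h import *
o=get_obs(); plan(*bw(-.014,0,.148),11.3); print(np.round(o["q"],1),wb(o["tool_pos"]))
snap("side","s15")
E
```

```text
shift cm [-0.16 -0.21  0.45] turn -0.0 | at [ 0.5692 -0.055   0.1525] yaw 11.27 w -0.0003 F [ 0.7  1.2 -0.8] t 56.45
[ 37.   20.2 -44.3  94.2  15.2  71.8 -89. ] [-0.0124 -0.0021  0.1525]
```

>>> {"fn": "apply_moves", "kwargs": {"series": [[255,[-0.2,0,0.4],0],[255,[-0.9,0,1.2],0],[255,[-0.9,0,1.2],0],[255,[-0.7,0,1.3],0],[255,[-0.7,0,1.3],0]]}}

```text
time_s: 57.0
tool_pos: [0.5359, -0.0621, 0.0982]
orientation: [[0.981, 0.195, -0.004], [0.195, -0.981, -0.008], [-0.005, 0.007, -1.0]]
force: [0.9, 0.7, -0.5]
grip_width: 0.0001
grasp_force: 0.3
```

>>> {"fn": "apply_moves", "kwargs": {"series": [[255,[-0.5,0,1.4],0],[255,[-0.4,0,1.4],0],[255,[0,0,0.6],0],[255,[0,0,0],0],[255,[0,0,0],0]]}}

```text
time_s: 57.5
tool_pos: [0.5261, -0.0644, 0.0639]
orientation: [[0.981, 0.195, -0.005], [0.195, -0.981, -0.008], [-0.007, 0.007, -1.0]]
force: [0.3, -0.3, -0.1]
grip_width: -0.0001
grasp_force: 0.0
```

>>> {"fn": "apply_moves", "kwargs": {"series": [[255,[0,0,0.4],0],[255,[0,0,0.4],0],[255,[0,0,0.3],0],[255,[0,0,0],0],[255,[0,0,0],0]]}}

```text
time_s: 58.0
tool_pos: [0.5256, -0.0646, 0.0526]
orientation: [[0.981, 0.195, -0.006], [0.195, -0.981, -0.008], [-0.007, 0.007, -1.0]]
force: [-0.5, -0.2, 0.2]
grip_width: 0.0001
grasp_force: 0.0
```

```bash
python3 - <<'E'
from h import *
o=get_obs(); plan(*bw(-.059,0,.04),11.3); print(wb(o["tool_pos"]))
im,C,_=snap("side","s16")
hsv=cv2.cvtColor(im,cv2.COLOR_BGR2HSV)
# wood silhouette bounds vs the picture with the lid shut
for f in("side0","s16"):
    h=cv2.cvtColor(cv2.imread(f"pics/{f}.png"),cv2.COLOR_BGR2HSV); m=(h[:,:,0]<20)&(h[:,:,1]>110)&(h[:,:,2]>60); m[:,:290]=0;m[:,380:]=0;m[:140]=0;m[225:]=0
    print(f,max(blobs(m,300),key=lambda b:b[1][4])[1])
E
```

```text
shift cm [-0.18 -0.31  1.26] turn -0.001 | at [ 0.5256 -0.0646  0.0526] yaw 11.22 w 0.0001 F [-0.5 -0.2  0.2] t 58.0
[-0.0571 -0.003   0.0526]
side0 [ 301  158   66   58 3534]
s16 [ 301  156   67   60 3471]
```

>>> {"fn": "apply_moves", "kwargs": {"series": [[255,[0,0,0.3],0],[255,[0,0,0.3],0],[255,[0,0,0.2],0],[255,[0,0,0],0],[255,[0,0,0],0]]}}

```text
time_s: 58.55
tool_pos: [0.5255, -0.0647, 0.0446]
orientation: [[0.981, 0.195, -0.006], [0.195, -0.981, -0.008], [-0.007, 0.007, -1.0]]
force: [-0.2, -0.5, 0.4]
grip_width: 0.0
grasp_force: 0.0
```

>>> {"fn": "apply_moves", "kwargs": {"series": [[255,[0,0,0.2],0],[255,[0,0,0.1],0],[255,[0,0,0],0],[255,[0,0,0],0],[255,[0,0,0],0]]}}

```text
time_s: 59.05
tool_pos: [0.5255, -0.0648, 0.0417]
orientation: [[0.981, 0.195, -0.006], [0.195, -0.981, -0.008], [-0.007, 0.007, -1.0]]
force: [-0.2, -0.5, 0.0]
grip_width: -0.0003
grasp_force: 0.0
```

>>> {"fn": "apply_moves", "kwargs": {"series": [[255,[0,0,0.15],0],[255,[0,0,0.15],0],[255,[0,0,0],0],[255,[0,0,0],0],[255,[0,0,0],0]]}}

```text
time_s: 59.55
tool_pos: [0.5255, -0.0648, 0.0387]
orientation: [[0.981, 0.195, -0.006], [0.195, -0.981, -0.008], [-0.007, 0.007, -1.0]]
force: [-0.4, -0.7, -0.7]
grip_width: 0.0005
grasp_force: 0.0
```

>>> {"fn": "apply_moves", "kwargs": {"series": [[255,[0,0,0.15],0],[255,[0,0,0.15],0],[255,[0,0,0],0],[255,[0,0,0],0],[255,[0,0,0],0]]}}

```text
time_s: 60.05
tool_pos: [0.5257, -0.0648, 0.0375]
orientation: [[0.981, 0.195, -0.005], [0.195, -0.981, -0.009], [-0.007, 0.008, -1.0]]
force: [-10.9, -0.2, 23.9]
grip_width: 0.0
grasp_force: 12.1
```

The lid resists with 24 N at the shut height, so it is pressed home. I retreat and verify.

>>> {"fn": "apply_moves", "kwargs": {"series": [[255,[0,0,-0.5],0],[255,[0,0,-2],0],[255,[0,0,-4],0],[255,[0,0,-4],0],[255,[0,0,-4],0]]}}

```text
time_s: 60.55
tool_pos: [0.526, -0.0635, 0.1822]
orientation: [[0.981, 0.195, -0.006], [0.195, -0.981, -0.008], [-0.007, 0.007, -1.0]]
force: [1.3, 0.0, 0.4]
grip_width: 0.0003
grasp_force: 0.0
```

>>> {"fn": "apply_moves", "kwargs": {"series": [[255,[-3,3,-3],0],[255,[-3,4,0],0],[255,[-3,4,0],0],[255,[-2,3,0],0],[255,[0,0,0],0]]}}

```text
time_s: 61.05
tool_pos: [0.444, -0.2263, 0.211]
orientation: [[0.982, 0.186, -0.007], [0.186, -0.982, -0.01], [-0.008, 0.008, -1.0]]
force: [0.5, -0.1, -0.7]
grip_width: -0.0002
grasp_force: 0.0
```

```bash
python3 - <<'E'
from h import *
o=get_obs(); plan(.4,-.2,.2)
for n,f0 in(("side","side0"),("scene","scene0")):
    im,C,_=snap(n,n[:2]+"17")
    print(n)
    for g in(cv2.imread(f"pics/{f0}.png"),im):
        h=cv2.cvtColor(g,cv2.COLOR_BGR2HSV); m=((h[:,:,0]<20)&(h[:,:,1]>60)&(h[:,:,2]>115))
        u,v=proj(C,[bw(0,0,.0605)])[0].astype(int); l=cv2.connectedComponents(m.astype(np.uint8))[1]
        ct=max(cv2.findContours((l==l[v,u]).astype(np.uint8),0,1)[0],key=len)[:,0]
        print("  lid",cv2.boundingRect(ct),[np.round(k,1) for k in cv2.minAreaRect(np.float32(ray(C,ct,.0605)[:,:2]*1000))])
    h=cv2.cvtColor(im,cv2.COLOR_BGR2HSV); m=((h[:,:,0]<13)|(h[:,:,0]>172))&(h[:,:,1]>100)&(h[:,:,2]>25)
    for i,s,c,mm in blobs(m,20):
        p=ray(C,c,.015)[0]
        if abs(p[0]-.39)<.08 and abs(p[1]+.37)<.06: print("  knife handle",s,p)
E
```

```text
shift cm [-3.82 -3.41  1.11] turn None | at [ 0.444  -0.2263  0.211 ] yaw 10.73 w -0.0002 F [ 0.5 -0.1 -0.7] t 61.05
side
  lid (300, 157, 68, 49) [array([582.2, -50.6]), array([208.2, 206.2]), np.float64(11.1)]
  lid (300, 157, 68, 49) [array([582.3, -50.5]), array([208. , 206.4]), np.float64(11.1)]
  knife handle [392 133  21   6  97] [ 0.3904 -0.3755  0.015 ]
scene
  lid (236, 168, 97, 84) [array([583.3, -50.4]), array([208.3, 201.3]), np.float64(11.3)]
  lid (236, 168, 97, 84) [array([583.3, -50.4]), array([208.1, 201.6]), np.float64(11.3)]
  knife handle [154 198  14  21 110] [ 0.3854 -0.372   0.015 ]
```

The lid's outline matches the shut picture taken at the start in both views. The knife is in its tray and the robot is clear, so I hand in.

```bash
python3 -c "
from plant import *
print(hand_in())"
```

```text
the job is handed in; nothing more can be done
None
```

I handed the job in at about 61 s: all four clay parts are in the box, one to a compartment, the lid is shut, the knife is back in its tray, and the pot, brush and paddle were never touched.

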